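# Roll down the new liner of the cork tray

## Task

The slats of the new stick-down liner in the cork tray are still standing proud. Collect the corks lying in the tray into the white bowl, then roll the double hand roller along the liner, pressing steadily but not hard, until every slat is fully down. Then tip the corks out of the bowl back into the tray, and leave every cork in the tray, the bowl upright and the roller on its wheels on the worktop, and the other things undisturbed.

Things in the scene. Friction and masses are not known exactly. Their poses are not given: they have to be found in the camera images.
- tray: the fixed shallow wooden tray, 256 x 132 mm outside, 240 x 116 mm inside; its top edge is 34 mm above the worktop. Origin: centre of its underside, on the worktop; x runs along its length, z up. (A mixer tap 0.35 m tall stands at the back of the sink, to the left of the work, between the arm's start and the tray: keep clear of it)
- roller: the double hand roller: two rubber rollers 36 mm across, 80 mm long, in an aluminium frame 64 (x) by 98 mm (y), with an upright wooden grip 24 mm thick (x), 46 mm wide (y), 56 to 114 mm above the origin. Stands by itself; 0.46 kg. Origin: centre of its underside, level with the bottom of the rollers; rolls along its x, the axles lie along y, 21 mm before and behind the origin
- wheel_a (a joint): turning angle of one roller wheel in its frame (rad, no limit, little friction)
- wheel_b (a joint): turning angle of the other roller wheel (rad)
- bowl: the white flared bowl: inside 5 mm wall, foot 72 mm across, mouth 150 mm across, 50 mm high, with an upright lug handle; 0.22 kg. Origin: centre of its underside; z up out of the mouth, the handle lies on +x
- bowl_handle (a point): middle of the free part of the handle of the bowl: a flat upright lug 10 mm thick (along the bowl's y), standing out along the bowl's x from 68 to 110 mm from the bowl's axis, and from 20 to 70 mm above the worktop; this point is 93 mm from the axis, 50 mm up
- bowl_lip (a point): point of the bowl's rim on the far side from the handle, 75 mm from the axis and 50 mm up: pieces leave over it when the bowl is tipped away from the handle; corks slide out at about 60 to 70 degrees of tilt
- slat0 (a joint): how far slat 0 of the tray's liner is pressed down (m): 0 stands 5 mm proud, 0.005 is fully down; needs about 5 N, does not spring back. Slat 0 lies across the tray, its middle -100 mm along the tray's x from the tray's centre; 38 x 113 x 6 mm; its top is 17 mm above the worktop when proud, 12 mm when fully down
- slat1 (a joint): how far slat 1 of the tray's liner is pressed down (m): 0 stands 5 mm proud, 0.005 is fully down; needs about 5 N, does not spring back. Slat 1 lies across the tray, its middle -60 mm along the tray's x from the tray's centre; 38 x 113 x 6 mm; its top is 17 mm above the worktop when proud, 12 mm when fully down
- slat2 (a joint): how far slat 2 of the tray's liner is pressed down (m): 0 stands 5 mm proud, 0.005 is fully down; needs about 5 N, does not spring back. Slat 2 lies across the tray, its middle -20 mm along the tray's x from the tray's centre; 38 x 113 x 6 mm; its top is 17 mm above the worktop when proud, 12 mm when fully down
- slat3 (a joint): how far slat 3 of the tray's liner is pressed down (m): 0 stands 5 mm proud, 0.005 is fully down; needs about 5 N, does not spring back. Slat 3 lies across the tray, its middle +20 mm along the tray's x from the tray's centre; 38 x 113 x 6 mm; its top is 17 mm above the worktop when proud, 12 mm when fully down
- slat4 (a joint): how far slat 4 of the tray's liner is pressed down (m): 0 stands 5 mm proud, 0.005 is fully down; needs about 5 N, does not spring back. Slat 4 lies across the tray, its middle +60 mm along the tray's x from the tray's centre; 38 x 113 x 6 mm; its top is 17 mm above the worktop when proud, 12 mm when fully down
- slat5 (a joint): how far slat 5 of the tray's liner is pressed down (m): 0 stands 5 mm proud, 0.005 is fully down; needs about 5 N, does not spring back. Slat 5 lies across the tray, its middle +100 mm along the tray's x from the tray's centre; 38 x 113 x 6 mm; its top is 17 mm above the worktop when proud, 12 mm when fully down
- plug1: a wine cork, about 24 mm thick and 41 to 46 mm long along its y; origin in the middle of the side it lay on at the start (12 mm from its axis). Some of the four may be absent
- plug2: a wine cork, about 24 mm thick and 41 to 46 mm long along its y; origin in the middle of the side it lay on at the start (12 mm from its axis). Some of the four may be absent
- plug3: a wine cork, about 24 mm thick and 41 to 46 mm long along its y; origin in the middle of the side it lay on at the start (12 mm from its axis). Some of the four may be absent
- plug4: a wine cork, about 24 mm thick and 41 to 46 mm long along its y; origin in the middle of the side it lay on at the start (12 mm from its axis). Some of the four may be absent
- lemon: bystander: a lemon, 72 mm; origin at the centre of its underside
- garlic: bystander: a garlic bulb, 53 mm; origin at the centre of its underside
- match_box: bystander: a small upright carton, 19x53x36 mm; origin at the centre of its underside
- tuna_tin: bystander: a flat tin, 86 mm across, 40 mm high; origin at the centre of its underside
- peeler: bystander: a black-handled peeler, 170 mm long; origin at the centre of its underside
- jar_side: bystander: a dark-capped spice jar, 41 mm across, 105 mm high; origin at the centre of its underside

How it is judged (in metres and radians):
On the way, in this order (a step that is already met when the one before it is completed fails the run):
1. all the corks lie in the upright bowl (horizontal distance between each of plug1, plug2, plug3, plug4 and bowl below 0.068 m and z of plug1 in the frame of bowl between 0 and 0.08 m and z of plug2 in the frame of bowl between 0 and 0.08 m and z of plug3 in the frame of bowl between 0 and 0.08 m and z of plug4 in the frame of bowl between 0 and 0.08 m and angle between bowl's own z axis and vertical below 0.2 rad), for 0.3 s.
2. every slat of the liner is down, by rolling (a wheel has turned), while the corks are still in the bowl (value of joint each of slat0, slat1, slat2, slat3, slat4, slat5 above 0.0038 m and (value of joint any of wheel_a, wheel_b above 2.5 rad or value of joint any of wheel_a, wheel_b below -2.5 rad) and horizontal distance between each of plug1, plug2, plug3, plug4 and bowl below 0.068 m and z of plug1 in the frame of bowl between 0 and 0.08 m and z of plug2 in the frame of bowl between 0 and 0.08 m and z of plug3 in the frame of bowl between 0 and 0.08 m and z of plug4 in the frame of bowl between 0 and 0.08 m), for 0.1 s.
3. the bowl is tipped well over above the tray (angle between bowl's own z axis and vertical above 0.9 rad and horizontal distance between bowl_lip and tray below 0.14 m), for 0.1 s.
At the end, for the whole second after the job is handed in: every cork is at rest inside the tray, all six slats are at least 3.8 mm down of 5, and the bowl and the roller stand upright (within 0.12 rad) on the worktop itself (origin within 8 mm of its height) (x of plug1 in the frame of tray between -0.125 and 0.125 m and y of plug1 in the frame of tray between -0.063 and 0.063 m and z of each of plug1, plug2, plug3, plug4 in the frame of tray below 0.07 m and linear speed of each of plug1, plug2, plug3, plug4 below 0.03 m/s and x of plug2 in the frame of tray between -0.125 and 0.125 m and y of plug2 in the frame of tray between -0.063 and 0.063 m and x of plug3 in the frame of tray between -0.125 and 0.125 m and y of plug3 in the frame of tray between -0.063 and 0.063 m and x of plug4 in the frame of tray between -0.125 and 0.125 m and y of plug4 in the frame of tray between -0.063 and 0.063 m and value of joint each of slat0, slat1, slat2, slat3, slat4, slat5 above 0.0038 m and angle between each of bowl, roller's own z axis and vertical below 0.12 rad and height (world z) of bowl between -0.008 and 0.008 m and height (world z) of roller between -0.008 and 0.008 m); the robot touches nothing.
It fails at once if the roller is pressed harder than 45 N on the tray (contact force between roller and tray above 45 N).
It fails at once if a bystander is moved more than 4 cm (distance of any of lemon, garlic, match_box, tuna_tin, peeler, jar_side from where it was at the start of the episode above 0.04 m).
Of plug1, plug2, plug3, plug4 only 2 to 4 are there at a start; the rules pass over those that are not, and their reading is None.
At some moment in a run one of bowl, roller may be knocked a few centimetres aside while the robot is not near it.
It also fails if it takes over 210 s, if anything falls off the work surface, if the arm or the gripper's body presses on something with over 40 N, if the wrist force passes 120 N, or if a joint passes its speed limit or range.

## Robot

A 7-joint arm with a two-finger parallel gripper is mounted at the origin on a cart in front of the work surface, level with it; the furniture and walls round the work are solid. World frame = base frame: x ahead of the robot, y to its left, z up, the work surface at z = 0. Lengths are in mm, angles in rad, forces in N, time in s.
With the tool pointing down it reaches from about 400 to 875 mm from the base axis. Payload 4.4 kg.
Tool frame: the origin (TCP) lies at the very end of the fingers, on their centre line; the grasp point (between the pads) lies 19 mm behind it; z points along the fingers, y is the direction in which the jaws open and shut (so a half turn about z gives the same grasp; the last joint's range is limited). The gripper opens to 85 mm and grips with 20 to 120 N. Pads are 22 mm wide; open, the fingers measure 114 mm over their backs; the gripper's body (76 mm by 85 mm) begins 54 mm behind the grasp point. The pads swing forward as they close: fully open they stand 13 mm farther back than shut.
Start: joints at [1.091, 0.628, 0.038, 1.517, -0.027, 0.996, -0.02], TCP at [261.388, -595.142, 231.313] pointing down, gripper open.
Joint ranges: [-3.06, 3.06], [-0.37, 2.12], [-1.25, 1.32], [0.18, 2.47], [-1.1, 4.24], [0.23, 1.98], [-2.94, 2.94]. Speed limits (rad/s): [2.57, 2.57, 3.14, 3.14, 3.14, 3.14, 3.14].

## Interface

Orientations are given as [roll, pitch, yaw] about the fixed x, y, z axes, in that order (R = Rz(yaw) Ry(pitch) Rx(roll)).
In Python, from cell import ctrl gives the robot as it stands.
- The arm moves only by the shell command python3 -m crank 'ROWS' [OPENING]. ROWS is JSON, a list that holds one entry, the list of rows, each a list of 6 numbers: the shift along the tool's x, y, z in units of 30 mm (1.0 is 30 mm), then the turn, a rotation vector about the tool's x, y, z in units of 6 degrees (1.0 is 6 degrees). In form: [[[tx, ty, tz, rx, ry, rz], ...]]. A call has 1 to 12 rows; each row shifts and turns the pose as measured when the row begins, along the tool's axes as they then stand; what a row does not reach is not made up. A row lasts 1/12 s, in which the tool goes at most 41.7 mm and 7.16 degrees, less where a joint would pass 70% of its speed; a pose out of reach is approached as far as the arm can. A call is refused whole if a number of a shift passes 1 or a number of a turn 1, either way. A call with a gripper value outside its range is refused whole. OPENING is the gripper command: -1 is fully open, 1 is shut, values between are in proportion, set as the call begins (- or left out, the last holds). The fingers move at their own pace and stop on an object; the grip force is fixed at half the most. Time passes only in rows, so rows that do not move let the fingers close. It gives the time, the measured TCP pose, the force and the opening at its end, in the units of the state.
- ctrl.read_state(): the state, without advancing time (a new reading comes with each control period).
- ctrl.get_image(name): name is "scene" or "side" or "wrist"; returns a dict with "color" (400x640x3 uint8, red, green, blue), "depth" (400x640 float32, mm along the optical axis (not along the pixel's ray), 0 where there is no reading), "camera_matrix" (3x3 intrinsics, pixels), "k1" (the pictures are not rectified: a ray, as slopes to the right and down, at radius r is drawn at 1 + k1 r^2 times it, then the intrinsics apply), "R" (3x3) and "t" (3): a world point X has camera coordinates R X + t. Camera axes: x right, y down, z forward; pixel columns grow to the right and rows downward; lengths in mm; the calibration is good to about 2 mm. A picture is of the moment at which its call begins.
- ctrl.finish_job(): hands the job in, once; it reports no verdict.
Trained networks look in a picture, given as the dict that the camera call returned (one of the last four; its "shot" number tells which), for a name from the list of things; names that differ only in an ending like _2 or _b are one class to them, and where a whole thing is asked for, a point or a joint stands for the part that bears it (a point fixed in the world has none). Each returns a list of dicts, best first, with "conf" (0 to 1); they miss things now and then, are a little off and sometimes report something else, mostly with a low value. They report only what shows in the picture. A call takes as long as a camera call.
- ctrl.search_frame(query, picture): "extent" ([centre column, centre row, width, height] in pixels, round what is visible of it).
The state is a dict: "clock": time; "qpos": joint angles; "qd": joint speeds; "tau": joint torques, N m; "eef_pos": TCP position; "tool_rot": TCP orientation; "force": force on the tool from outside, world axes, zero at the start; "torque": the same for the moment, N m; "width": finger opening in mm.
Only numpy, scipy, OpenCV 4.12 (cv2) and the standard library are available. Lean on these libraries where they do the work, as an engineer would, in place of code of your own. Each camera call takes 0.05 s, during which the arm holds its last target. There are 200 camera calls.

## Working session

There is one attempt and no reset: what is moved stays moved. The work goes in short steps, Python scripts to look and compute and a shell command to move; the robot and the scene stay as the last step left them, time stands still between calls to the robot, and variables do not carry over. Pictures are saved under pics/ and viewed, about 12 in all and at most 16, crops included, and the job is handed in when it is done.

```bash
ls; mkdir -p pics; cat > h.py <<'E'
import numpy as np, cv2
from cell import ctrl
from scipy.spatial.transform import Rotation as Ro
def shot(n,save=None):
    p=ctrl.get_image(n)
    if save: cv2.imwrite('pics/'+save,p['color'][:,:,::-1])
    return p
def cloud(p):
    K=np.array(p['camera_matrix']);d=p['depth'];h,w=d.shape
    u,v=np.meshgrid(np.arange(w),np.arange(h))
    x=(u-K[0,2])/K[0,0];y=(v-K[1,2])/K[1,1];xd,yd=x.copy(),y.copy()
    for _ in range(8):
        f=1+p['k1']*(x*x+y*y);x,y=xd/f,yd/f
    C=np.stack([x*d,y*d,d],-1)
    W=(C-np.array(p['t']))@np.array(p['R'])
    W[d<=0]=np.nan
    return W
def st():
    s=ctrl.read_state();print({k:np.round(s[k],3).tolist() for k in ('clock','eef_pos','tool_rot','force','width','qpos')});return s
E
python3 - <<'E'
from h import *
s=st();print(s.keys())
for n in ('scene','side','wrist'):
    p=shot(n,n+'0.png');print(n,np.round(p['t'],0),-np.array(p['R']).T@p['t'],p['k1'])
    W=cloud(p)
    if n=='wrist':continue
    for q in ['tray','roller','bowl','bowl_handle','plug1','lemon','garlic','match_box','tuna_tin','peeler','jar_side']:
        for r in ctrl.search_frame(q,p)[:5]:
            c=r['extent'];u,v=int(c[0]),int(c[1])
            print(q,round(r['conf'],2),np.round(c).tolist(),np.round(W[min(v,399),min(u,639)]).tolist())
a=cv2.imread('pics/scene0.png');b=cv2.imread('pics/side0.png')
E
```

```text
pics
{'clock': 0.0, 'eef_pos': [261.114, -594.541, 230.357], 'tool_rot': [-3.14, 0.0, 0.414], 'force': [-0.873, -0.065, 0.146], 'width': 85.229, 'qpos': [1.091, 0.629, 0.038, 1.518, -0.027, 0.996, -0.02]}
dict_keys(['clock', 'qpos', 'qd', 'tau', 'eef_pos', 'tool_rot', 'force', 'torque', 'width'])
scene [-538.  248.  881.] [-208.39054348 -753.73636995  718.3783111 ] 0.04751896541864197
tray 0.89 [326.0, 225.0, 84.0, 97.0] [516.0, -348.0, 16.0]
roller 0.8 [234.0, 204.0, 46.0, 54.0] [432.0, -152.0, 61.0]
bowl 0.9 [275.0, 175.0, 62.0, 44.0] [643.0, -121.0, 8.0]
bowl 0.51 [321.0, 282.0, 23.0, 58.0] [311.0, -452.0, 77.0]
bowl 0.29 [320.0, 247.0, 51.0, 16.0] [433.0, -377.0, 28.0]
bowl_handle 0.58 [273.0, 175.0, 60.0, 42.0] [643.0, -114.0, 3.0]
plug1 0.67 [325.0, 240.0, 47.0, 24.0] [453.0, -379.0, 33.0]
plug1 0.52 [319.0, 241.0, 15.0, 18.0] [441.0, -373.0, 37.0]
plug1 0.48 [342.0, 194.0, 10.0, 14.0] [610.0, -340.0, 40.0]
lemon 0.6 [279.0, 142.0, 26.0, 18.0] [743.0, -67.0, 41.0]
garlic 0.58 [232.0, 206.0, 43.0, 58.0] [429.0, -152.0, 61.0]
garlic 0.5 [274.0, 174.0, 60.0, 40.0] [645.0, -117.0, 
[... 720 characters left out ...]
84 [330.0, 180.0, 41.0, 32.0] [633.0, -120.0, 9.0]
bowl_handle 0.7 [331.0, 182.0, 42.0, 26.0] [578.0, -231.0, 66.0]
bowl_handle 0.18 [355.0, 257.0, 56.0, 22.0] [493.0, -540.0, 16.0]
plug1 0.62 [358.0, 204.0, 10.0, 10.0] [613.0, -345.0, 37.0]
lemon 0.73 [354.0, 162.0, 16.0, 18.0] [752.0, -81.0, 44.0]
garlic 0.58 [368.0, 174.0, 11.0, 6.0] [756.0, -180.0, 34.0]
tuna_tin 0.92 [242.0, 226.0, 34.0, 29.0] [262.0, -317.0, 39.0]
peeler 0.57 [355.0, 257.0, 56.0, 19.0] [491.0, -543.0, 16.0]
jar_side 0.75 [280.0, 239.0, 16.0, 38.0] [316.0, -465.0, 76.0]
jar_side 0.38 [354.0, 258.0, 56.0, 17.0] [485.0, -544.0, 16.0]
wrist [-650.  -39.  378.] [ 328.93807066 -565.80218814  373.3951216 ] 0.01999650624365719
```

```bash
python3 - <<'E'
import cv2,numpy as np
a=cv2.imread('pics/scene0.png')[110:330,180:460];b=cv2.imread('pics/side0.png')[130:290,200:440]
a=cv2.resize(a,None,fx=2.0,fy=2.0,interpolation=3)  
b=cv2.resize(b,(240,160))
cv2.imwrite('pics/s0c.png',cv2.resize(cv2.imread('pics/scene0.png')[110:330,180:460],(764,600),interpolation=3))
E
```

```text
(no output)
```

View pics/s0c.png

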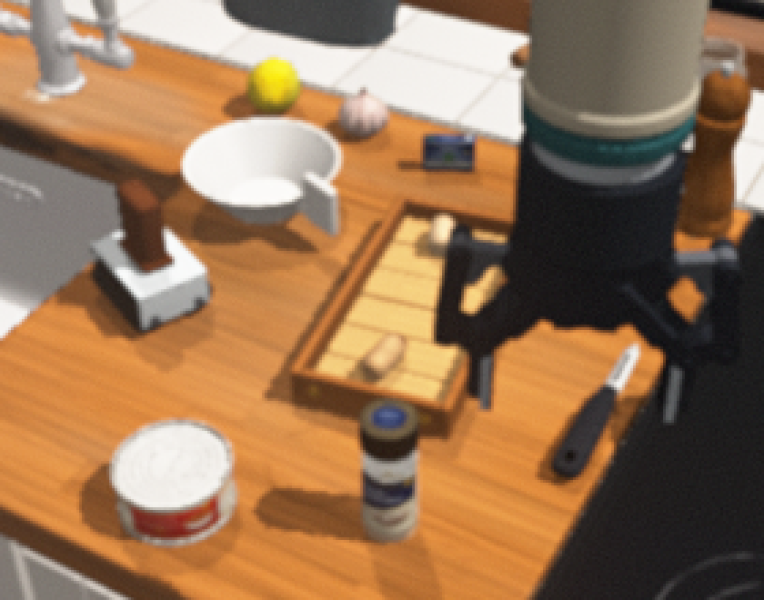

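View pics/wrist0.png

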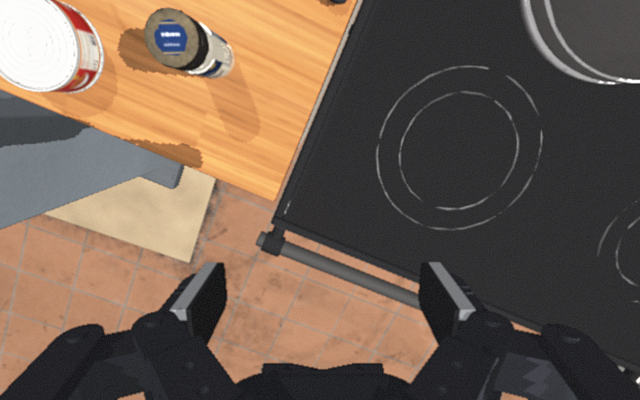

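View pics/side0.png

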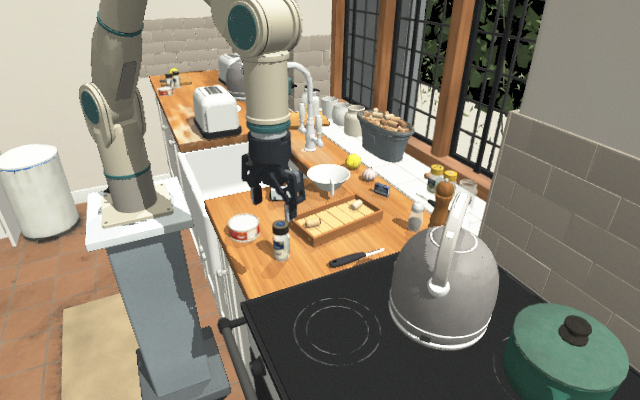

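```bash
cat >> h.py <<'E'
def plan(pos,rpy=None,n=None):
    s=ctrl.read_state();R=Ro.from_euler('xyz',s['tool_rot']);p=np.array(s['eef_pos'])
    T=R if rpy is None else Ro.from_euler('xyz',rpy)
    r=(R.inv()*T).as_rotvec();d=R.inv().apply(np.array(pos)-p)
    if n is None: n=int(max(np.ceil(np.abs(r).max()/np.radians(6)/.98),np.ceil(np.abs(d).max()/30/.98),np.ceil(np.linalg.norm(d)/41),1))
    D=Ro.from_rotvec(r/n);M=sum(np.linalg.matrix_power(D.as_matrix(),k) for k in range(n))
    t=np.linalg.solve(M,d)
    print('n',n,'row',np.round(np.r_[t/30,np.degrees(r)/n/6],3).tolist())
E
python3 -c "
from h import *
plan([450,-380,330])"
```

```text
n 9 row [0.96, -0.449, -0.365, 0.0, 0.0, 0.0]
```

```bash
python3 -m crank '[[[0.96,-0.45,-0.37,0,0,0],[0.96,-0.45,-0.37,0,0,0],[0.96,-0.45,-0.37,0,0,0],[0.96,-0.45,-0.37,0,0,0],[0.96,-0.45,-0.37,0,0,0],[0.96,-0.45,-0.37,0,0,0],[0.96,-0.45,-0.37,0,0,0],[0.96,-0.45,-0.37,0,0,0],[0.96,-0.45,-0.37,0,0,0],[0,0,0,0,0,0],[0,0,0,0,0,0]]]'
python3 - <<'E'
from h import *
p=shot('wrist','w1.png');W=cloud(p);np.save('w1.npy',W);print(p['camera_matrix'])
for q in ['tray','roller','bowl','bowl_handle','plug1']:
        for r in ctrl.search_frame(q,p)[:5]:
            c=r['extent'];u,v=int(c[0]),int(c[1])
            print(q,round(r['conf'],2),np.round(c).tolist(),np.round(W[min(v,399),min(u,639)]).tolist())
E
```

```text
clock: 2.17
eef_pos: [457.1, -371.4, 333.8]
tool_rot: [-3.141, 0.0, 0.408]
force: [-0.1, -1.2, -0.4]
width: 85.4
[[328.02547349   0.         322.33434653]
 [  0.         328.02547349 204.61678214]
 [  0.           0.           1.        ]]
roller 0.94 [147.0, 97.0, 108.0, 93.0] [452.0, -154.0, 76.0]
bowl 0.83 [208.0, 15.0, 125.0, 30.0] [562.0, -181.0, 43.0]
bowl_handle 0.96 [210.0, 17.0, 128.0, 33.0] [562.0, -185.0, 47.0]
plug1 0.89 [318.0, 163.0, 25.0, 27.0] [453.0, -367.0, 39.0]
plug1 0.68 [349.0, 30.0, 22.0, 40.0] [614.0, -337.0, 39.0]
plug1 0.58 [208.0, 17.0, 125.0, 31.0] [560.0, -182.0, 46.0]
```

View pics/w1.png

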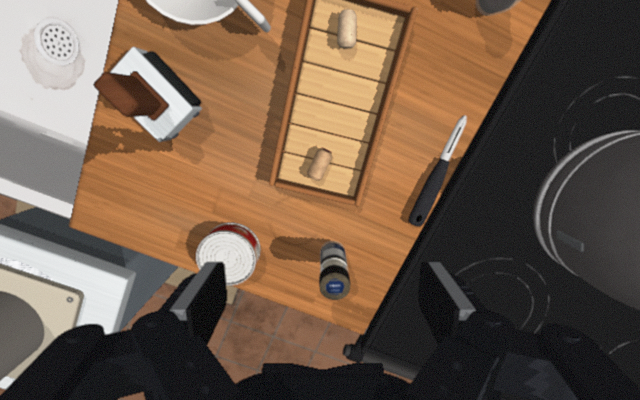

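```bash
cat >> h.py <<'E'
def rect(P):
    c,(a,b),g=cv2.minAreaRect(P[:,:2].astype(np.float32));
    if a<b:a,b=b,a;g+=90
    return np.round(c,1),np.round([a,b],1),round((g+90)%180-90,1)
def clusters(W,m,minn=15):
    n,l,s,c=cv2.connectedComponentsWithStats(m.astype(np.uint8))
    return [W[l==i] for i in range(1,n) if s[i,4]>=minn]
E
python3 - <<'E'
from h import *
W=np.load('w1.npy')
X,Y,Z=W[...,0],W[...,1],W[...,2]
sel=(X>390)&(X<700)&(Y>-480)&(Y<-260)
m=sel&(Z>24)&(Z<60)
for P in clusters(W,m): print(len(P),rect(P),np.round(np.percentile(P[:,2],[10,50,90]),1))
fl=sel&(Z<3); print('floor z',np.nanmedian(Z[fl]),'slat',np.nanmedian(Z[sel&(Z>10)&(Z<24)]))
print('roller grip');m=(X>350)&(X<560)&(Y>-240)&(Y<-60)
for P in clusters(W,m&(Z>45),): print(len(P),rect(P),np.round(P[:,2].max()),P.mean(0))
for P in clusters(W,m&(Z>90)&(Z<130),): print('top',len(P),rect(P),np.round(P[:,2].max()),P.mean(0))
E
```

```text
3628 (array([ 533.7, -359.7]), array([256.5, 132.2]), 9.4) [29.3 32.7 34.2]
672 (array([ 616.5, -335.3]), array([39.5, 23.1]), 20.3) [31.1 36.4 38.7]
505 (array([ 451.9, -369.8]), array([43.3, 22.7]), -3.5) [31.7 36.8 39.1]
floor z -0.49634790784451177 slat 15.36049089332074
roller grip
422 (array([ 549.3, -155.2]), array([75.7, 13.4]), -82.6) 51.0 [ 548.72916947 -152.8549651    48.20117649]
4551 (array([ 446.5, -140.3]), array([94.4, 65.4]), 64.7) 115.0 [ 450.8766245  -148.28515082   69.66877545]
top 1369 (array([ 447.3, -141.1]), array([44.7, 23. ]), 64.7) 115.0 [ 448.96987387 -143.91895516  108.62895393]
```

```bash
cat >> h.py <<'E'
def bowl(Ws):
    P=np.concatenate([W.reshape(-1,3) for W in Ws]);P=P[~np.isnan(P[:,0])]
    P=P[(np.abs(P[:,0]-630)<200)&(np.abs(P[:,1]+130)<200)]
    r=P[(P[:,2]>44)&(P[:,2]<54)]
    rng=np.random.default_rng(0);best=(0,None)
    for _ in range(2000):
        a,b,c=r[rng.choice(len(r),3,False),:2]
        A=2*np.array([b-a,c-a]);
        if abs(np.linalg.det(A))<500: continue
        o=np.linalg.solve(A,[b@b-a@a,c@c-a@a])
        R=np.linalg.norm(a-o)
        if abs(R-74)>3: continue
        n=(np.abs(np.linalg.norm(r[:,:2]-o,axis=1)-73)<3).sum()
        if n>best[0]: best=(n,o)
    o=best[1];d=np.linalg.norm(P[:,:2]-o,axis=1)
    h=P[(P[:,2]>54)&(P[:,2]<75)&(d>60)&(d<120)]
    m=h.mean(0)-np.r_[o,0];print('bowl',len(r),best[0],np.round(o,1),'handle n',len(h),np.round(h.mean(0),1),'ang',round(np.degrees(np.arctan2(m[1],m[0])),1),rect(h))
    return o
E
python3 - <<'E'
from h import *
a=shot('scene','sc1.png');b=shot('side');w=np.load('w1.npy')
A,B=cloud(a),cloud(b)
for L in ([A],[B],[A,B,w]): 
    try: bowl(L)
    except Exception as e: print(e)
plan([585,-347,130],[np.pi,0,0.354])
E
```

```text
bowl 732 185 [ 616.2 -145.6] handle n 90 [ 581.7 -230.1   63.8] ang -112.2 (array([ 583.8, -228.3]), array([40.7, 12.5]), 69.3)
bowl 390 83 [ 618.2 -145.9] handle n 35 [ 581.2 -235.7   66.1] ang -112.3 (array([ 584.6, -229.5]), array([42.5,  9.7]), 63.3)
bowl 3650 745 [ 617.5 -143.8] handle n 449 [ 582.3 -233.    66.6] ang -111.6 (array([ 583.8, -229.2]), array([42.5, 12.7]), 70.0)
n 7 row [0.622, 0.115, 0.965, -0.002, 0.002, 0.067]
```

```bash
python3 -c "
from h import *
plan([616,-336,120],[np.pi,0,0.354])"
```

```text
n 8 row [0.681, 0.106, 0.886, -0.002, 0.001, 0.059]
```

```bash
python3 -m crank '[[[0.68,0.11,0.89,0,0,0.06],[0.68,0.11,0.89,0,0,0.06],[0.68,0.11,0.89,0,0,0.06],[0.68,0.11,0.89,0,0,0.06],[0.68,0.11,0.89,0,0,0.06],[0.68,0.11,0.89,0,0,0.06],[0.68,0.11,0.89,0,0,0.06],[0.68,0.11,0.89,0,0,0.06],[0,0,0,0,0,0],[0,0,0,0,0,0]]]' -0.2
python3 -c "
from h import *
plan([616,-336,20],[np.pi,0,0.354])
p=shot('wrist','w2.png')"
```

```text
clock: 3.4
eef_pos: [618.2, -348.5, 109.2]
tool_rot: [3.137, 0.003, 0.334]
force: [0.4, -1.0, 0.6]
width: 51.3
n 4 row [0.019, -0.107, 0.743, 0.011, 0.007, -0.049]
```

View pics/w2.png

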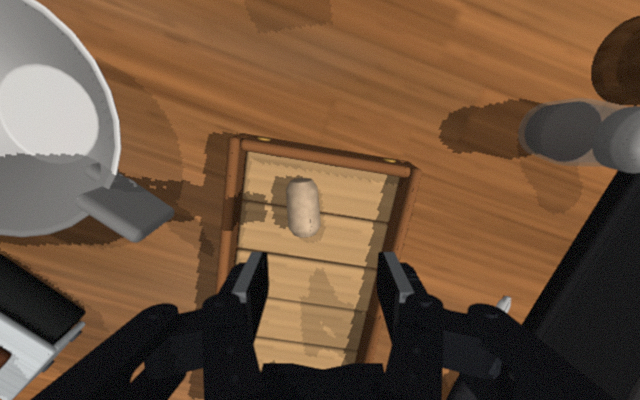

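```bash
python3 -m crank '[[[0.02,-0.2,0.5,0,0,0],[0,-0.2,0.6,0,0,0],[0,0,0.7,0,0,0],[0,0,0.7,0,0,0],[0,0,0.2,0,0,0],[0,0,0,0,0,0],[0,0,0,0,0,0]]]'
python3 -c "
from h import *
plan([616,-336,20],[np.pi,0,0.354])
p=shot('wrist')
W=cloud(p);X,Y,Z=W[...,0],W[...,1],W[...,2]
m=(X>570)&(X<655)&(Y>-375)&(Y<-295)&(Z>23)&(Z<45)
for P in clusters(W,m): print(len(P),rect(P),P.mean(0))
"
```

```text
clock: 4.03
eef_pos: [613.1, -346.7, 37.6]
tool_rot: [3.125, -0.004, 0.324]
force: [-0.1, -0.8, 0.1]
width: 50.5
n 1 row [0.203, -0.318, 0.584, 0.163, -0.032, -0.282]
1445 (array([ 653.5, -323.8]), array([59.1,  8.2]), -80.6) [ 651.72808516 -314.24505357   32.61794435]
3525 (array([ 617.5, -334.9]), array([41., 23.]), 22.5) [ 620.30181502 -334.28545397   35.69598727]
80 (array([ 604.7, -322.9]), array([21.6,  2. ]), 23.9) [ 605.80294497 -322.49052925   42.82403286]
56 (array([ 621.5, -371.3]), array([19.6,  0.4]), 18.9) [ 621.53758131 -371.30105143   43.27478817]
```

```bash
python3 -m crank '[[[0.25,-0.45,0,0.15,0,-0.3],[0,-0.2,0,0.1,0,-0.3],[0,0,0,0,0,0]]]'
python3 -c "
from h import *
plan([617,-335.5,20],[np.pi,0,0.37])
"
```

```text
clock: 4.33
eef_pos: [615.9, -326.3, 42.3]
tool_rot: [-3.136, -0.008, 0.392]
force: [0.0, 0.1, 0.4]
width: 51.2
n 1 row [-0.089, 0.3, 0.742, -0.054, -0.073, 0.213]
```

```bash
python3 -m crank '[[[-0.05,0.2,0.3,0,0,0.1],[0,0,0.3,0,0,0],[0,0,0,0,0,0]]]'
python3 -c "
from h import *
plan([617,-335.5,20],[np.pi,0,0.37])
"
```

```text
clock: 4.58
eef_pos: [619.1, -332.0, 25.1]
tool_rot: [-3.138, -0.011, 0.383]
force: [-0.1, 0.7, -0.2]
width: 51.8
n 1 row [-0.111, 0.082, 0.169, -0.035, -0.107, 0.126]
```

```bash
python3 -m crank '[[[-0.06,0.06,0.12,0,0,0],[0,0,0,0,0,0]]]'
python3 -m crank '[[[0,0,0,0,0,0],[0,0,0,0,0,0],[0,0,0,0,0,0],[0,0,0,0,0,0],[0,0,0,0,0,0],[0,0,0,0,0,0]]]' 1
```

```text
clock: 4.75
eef_pos: [617.3, -334.9, 19.8]
tool_rot: [-3.137, -0.01, 0.383]
force: [0.2, -0.5, 0.3]
width: 51.1
clock: 5.25
eef_pos: [616.8, -335.3, 19.3]
tool_rot: [-3.137, -0.009, 0.382]
force: [-0.3, -0.0, 0.5]
width: 22.3
```

```bash
python3 -m crank '[[[0,0,-0.8,0,0,0],[0,0,-1,0,0,0],[0,0,-1,0,0,0],[0,0,-1,0,0,0],[0,0,0,0,0,0]]]'
python3 -c "
from h import *
plan([622,-130,150])
"
```

```text
clock: 5.67
eef_pos: [614.5, -335.1, 134.9]
tool_rot: [-3.132, -0.005, 0.382]
force: [0.6, -0.6, 0.8]
width: 22.8
n 7 row [0.398, -0.893, -0.061, 0.0, 0.0, 0.0]
```

```bash
python3 -m crank '[[[0.4,-0.88,-0.06,0,0,0],[0.4,-0.88,-0.06,0,0,0],[0.4,-0.88,-0.06,0,0,0],[0.4,-0.88,-0.06,0,0,0],[0.4,-0.88,-0.06,0,0,0],[0.4,-0.88,-0.06,0,0,0],[0.2,-0.5,0,0,0,0],[0,0,0,0,0,0],[0,0,0,0,0,0]]]'
python3 - <<'E'
from h import *
p=shot('wrist','w3.png');a=shot('scene')
A,B=cloud(a),cloud(p)
bowl([B]);bowl([A])
plan([620,-135,48])
E
```

```text
clock: 6.42
eef_pos: [623.7, -141.4, 150.3]
tool_rot: [-3.141, -0.01, 0.378]
force: [0.2, 0.1, 0.1]
width: 22.7
bowl 5173 2740 [ 613.4 -146. ] handle n 688 [ 589.5 -222.1   65.8] ang -107.4 (array([ 586.7, -225.5]), array([38.3, 10.4]), 69.9)
bowl 725 192 [ 614.6 -145.4] handle n 90 [ 581.5 -230.3   63.9] ang -111.3 (array([ 584.5, -227.9]), array([40.8, 13.9]), 74.4)
n 4 row [-0.012, -0.07, 0.851, 0.0, 0.0, 0.0]
```

View pics/w3.png

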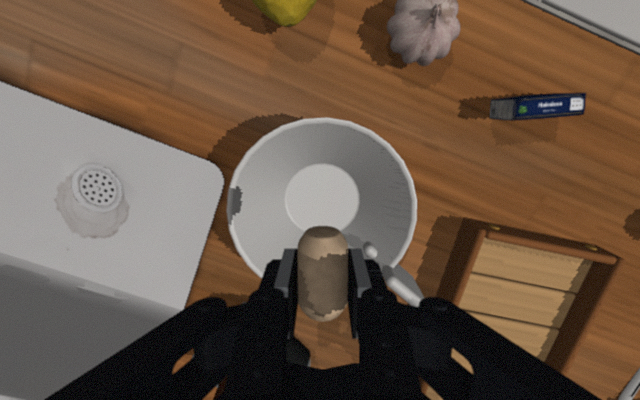

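```bash
python3 -m crank '[[[-0.15,-0.05,0.8,0,0,0],[-0.1,0,0.8,0,0,0],[0,0,0.8,0,0,0],[0,0,0.7,0,0,0],[0,0,0,0,0,0],[0,0,0,0,0,0]]]'
python3 -m crank '[[[0,0,0,0,0,0],[0,0,0,0,0,0],[0,0,0,0,0,0],[0,0,0,0,0,0]]]' -0.2
python3 -m crank '[[[0,0,-0.8,0,0,0],[0,0,-1,0,0,0],[0,0,-1,0,0,0],[0,0,-1,0,0,0],[0,0,0,0,0,0]]]'
python3 - <<'E'
from h import *
p=shot('wrist','w4.png')
plan([480,-350,150],[np.pi,0,-0.06])
E
```

```text
clock: 7.02
eef_pos: [617.6, -160.3, 55.3]
tool_rot: [3.131, -0.011, 0.36]
force: [-0.8, 0.3, -0.3]
width: 22.2
clock: 7.35
eef_pos: [619.1, -165.0, 58.9]
tool_rot: [3.127, -0.014, 0.355]
force: [-1.1, -0.0, -0.3]
width: 51.2
clock: 7.77
eef_pos: [617.8, -163.6, 180.2]
tool_rot: [3.126, -0.017, 0.356]
force: [0.8, -0.7, 0.4]
width: 51.1
n 7 row [-0.805, 0.765, 0.132, 0.015, -0.023, 0.568]
```

```bash
python3 -m crank '[[[-0.8,0.76,0.13,0,0,0.57],[-0.8,0.76,0.13,0,0,0.57],[-0.8,0.76,0.13,0,0,0.57],[-0.8,0.76,0.13,0,0,0.57],[-0.8,0.76,0.13,0,0,0.57],[-0.8,0.76,0.13,0,0,0.57],[-0.8,0.76,0.13,0,0,0.57],[0,0,0,0,0,0],[0,0,0,0,0,0]]]'
python3 - <<'E'
from h import *
p=shot('wrist');W=cloud(p);X,Y,Z=W[...,0],W[...,1],W[...,2]
m=(X>405)&(X<520)&(Y>-420)&(Y<-310)&(Z>23)&(Z<45)
for P in clusters(W,m): print(len(P),rect(P),P.mean(0))
for q in ['plug1']:
  for r in ctrl.search_frame(q,p)[:5]: print(r)
plan([451,-369.5,70],[np.pi,0,-0.06])
p=shot('scene','sc2.png')
for r in ctrl.search_frame('plug1',p)[:5]: print(r)
E
```

```text
clock: 8.57
eef_pos: [476.5, -350.3, 145.7]
tool_rot: [3.139, -0.022, -0.073]
force: [1.1, 0.5, -0.2]
width: 51.3
687 (array([ 441.2, -312.2]), array([73. ,  8.2]), 9.5) [ 435.61867516 -314.75977583   31.48660465]
1333 (array([ 452. , -369.3]), array([43.9, 22.2]), -2.2) [ 454.19085392 -369.18849728   35.85221773]
71 (array([ 421.3, -416.2]), array([7.3, 3.6]), 81.3) [ 421.12824409 -416.52526391   29.34971714]
896 (array([ 408.6, -359.9]), array([73.3,  8.5]), -80.8) [ 410.91969553 -362.6695312    30.60564331]
{'extent': [345.6, 226.1, 27.2, 53.8], 'conf': 0.7}
{'extent': [47.0, 31.6, 60.8, 63.3], 'conf': 0.66}
n 3 row [-0.284, 0.235, 0.839, 0.011, -0.07, -0.037]
{'extent': [319.2, 240.6, 15.9, 12.3], 'conf': 0.64}
```

```bash
python3 -m crank '[[[-0.28,0.24,0.84,0,-0.07,0],[-0.28,0.24,0.84,0,0,0],[-0.2,0.15,0.84,0,0,0],[0,0,0,0,0,0],[0,0,0,0,0,0]]]'
python3 -c "
from h import *
plan([452,-369.3,35],[np.pi,0,-0.04])"
```

```text
clock: 9.18
eef_pos: [466.0, -360.9, 70.3]
tool_rot: [3.139, -0.027, -0.053]
force: [-0.1, -0.0, 0.9]
width: 51.5
n 2 row [-0.238, 0.151, 0.583, 0.014, -0.127, -0.063]
```

```bash
python3 -m crank '[[[-0.4,0.25,0.6,0,-0.2,0],[-0.2,0.1,0.6,0,-0.1,0],[0,0,0,0,0,0]]]'
python3 -c "
from h import *
plan([452,-369.3,19.5],[np.pi,0,-0.04])"
```

```text
clock: 9.43
eef_pos: [454.0, -368.7, 37.1]
tool_rot: [3.138, -0.001, -0.046]
force: [-0.3, 0.1, 0.1]
width: 51.1
n 1 row [-0.067, 0.022, 0.585, 0.038, -0.013, -0.06]
```

```bash
python3 -m crank '[[[0,0,0.35,0,0,0],[0,0,0.2,0,0,0],[0,0,0,0,0,0]]]'
```

```text
clock: 9.68
eef_pos: [459.2, -368.1, 23.2]
tool_rot: [3.135, -0.008, -0.042]
force: [0.5, 0.2, -0.3]
width: 51.5
```

```bash
python3 -m crank '[[[-0.2,0,0.12,0,0,0],[0,0,0,0,0,0]]]'
python3 -m crank '[[[0,0,0,0,0,0],[0,0,0,0,0,0],[0,0,0,0,0,0],[0,0,0,0,0,0],[0,0,0,0,0,0],[0,0,0,0,0,0]]]' 1
python3 -m crank '[[[0,0,-0.8,0,0,0],[0,0,-1,0,0,0],[0,0,-1,0,0,0],[0,0,-1,0,0,0],[0,0,-0.5,0,0,0],[0,0,0,0,0,0]]]'
python3 -c "
from h import *
plan([600,-150,150],[np.pi,0,0.1])"
```

```text
clock: 9.85
eef_pos: [454.5, -367.3, 20.5]
tool_rot: [3.135, -0.011, -0.041]
force: [-0.6, 0.7, 0.6]
width: 50.7
clock: 10.35
eef_pos: [455.2, -368.0, 22.3]
tool_rot: [3.133, -0.013, -0.041]
force: [0.3, 0.0, 0.9]
width: 21.5
clock: 10.85
eef_pos: [452.1, -366.0, 154.4]
tool_rot: [3.137, -0.008, -0.042]
force: [0.7, 0.3, -0.5]
width: 22.0
n 8 row [0.635, -0.888, 0.019, 0.006, -0.009, -0.169]
```

```bash
python3 -m crank '[[[0.63,-0.88,0,0,0,-0.17],[0.63,-0.88,0,0,0,-0.17],[0.63,-0.88,0,0,0,-0.17],[0.63,-0.88,0,0,0,-0.17],[0.63,-0.88,0,0,0,-0.17],[0.63,-0.88,0,0,0,-0.17],[0.63,-0.88,0,0,0,-0.17],[0.4,-0.5,0,0,0,0],[0,0,0,0,0,0],[0,0,0,0,0,0]]]'
python3 - <<'E'
from h import *
p=shot('wrist','w5.png');bowl([cloud(p)])
W=cloud(p);print([ (r['conf'],np.round(r['extent']),W[int(r['extent'][1]),int(r['extent'][0])]) for r in ctrl.search_frame('plug1',p)])
plan([612,-135,55])
E
```

```text
clock: 11.68
eef_pos: [595.1, -157.1, 145.3]
tool_rot: [3.135, -0.0, 0.082]
force: [-0.3, -1.0, -0.5]
width: 22.0
bowl 7742 3341 [ 614.  -145.9] handle n 914 [ 587.9 -225.8   66.6] ang -108.1 (array([ 586.1, -227.1]), array([41.3, 10.3]), 69.9)
[(0.85, array([323., 277.,  50.,  98.]), array([ 598.81546128, -157.5382734 ,  162.16396835])), (0.67, array([324., 170.,  38.,  54.]), array([ 619.66814341, -157.79831645,   28.19352832]))]
n 4 row [0.161, -0.187, 0.753, 0.0, 0.0, 0.0]
```

View pics/w5.png

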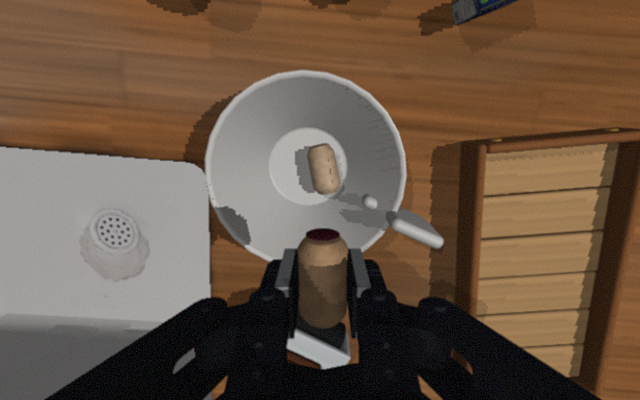

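```bash
python3 -m crank '[[[0.25,-0.5,0.3,0,0,0],[0.2,-0.4,0.6,0,0,0],[0.1,-0.1,0.8,0,0,0],[0,0,0.8,0,0,0],[0,0,0.3,0,0,0],[0,0,0,0,0,0]]]'
python3 -c "
from h import *
plan([612,-130,52])"
```

```text
clock: 12.28
eef_pos: [605.0, -142.0, 59.8]
tool_rot: [3.127, -0.0, 0.062]
force: [-0.5, 0.2, -0.2]
width: 21.9
n 1 row [0.258, -0.389, 0.254, 0.0, 0.0, 0.0]
```

```bash
python3 -m crank '[[[0.3,-0.5,0.1,0,0,0],[0,-0.1,0.1,0,0,0],[0,0,0,0,0,0]]]'
python3 -m crank '[[[0,0,0,0,0,0],[0,0,0,0,0,0],[0,0,0,0,0,0],[0,0,0,0,0,0]]]' -0.2
python3 -m crank '[[[0,0,-0.8,0,0,0],[0,0,-1,0,0,0],[0,0,-1,0,0,0],[0,0,-1,0,0,0],[-0.4,0,-0.5,0,0,0],[-1,0,-0.3,0,0,0],[-1,0,0,0,0,0],[-1,0,0,0,0,0],[0,0,0,0,0,0]]]'
python3 - <<'E'
from h import *
p=shot('wrist','w6.png');W=cloud(p);np.save('w6.npy',W);bowl([W])
print([ (r['conf'],np.round(r['extent']),W[int(r['extent'][1]),int(r['extent'][0])]) for r in ctrl.search_frame('plug1',p)])
X,Y,Z=W[...,0],W[...,1],W[...,2]
m=(X>340)&(X<540)&(Y>-240)&(Y<-40)
for P in clusters(W,m&(Z>90)&(Z<125)): print('top',len(P),rect(P),np.round(P[:,2].max()),P.mean(0))
for P in clusters(W,m&(Z>40)&(Z<60)): print('fr',len(P),rect(P),np.round(P[:,2].max()),P.mean(0))
E
```

```text
clock: 12.53
eef_pos: [610.9, -129.9, 54.6]
tool_rot: [3.124, 0.001, 0.054]
force: [0.6, -0.3, 0.1]
width: 22.1
clock: 12.87
eef_pos: [611.1, -134.0, 57.8]
tool_rot: [3.121, -0.002, 0.05]
force: [-0.3, -0.5, 0.4]
width: 51.3
clock: 13.62
eef_pos: [505.1, -139.5, 204.3]
tool_rot: [3.118, -0.006, 0.048]
force: [-1.8, 0.2, -0.5]
width: 51.3
bowl 7109 2210 [ 619.  -143.4] handle n 721 [ 585.  -225.5   67.3] ang -112.5 (array([ 585.4, -227. ]), array([41.1, 10.1]), 70.0)
[(0.88, array([312.,  66.,  26.,  54.]), array([ 613.30009244, -129.05656391,   26.11037941])), (0.83, array([343.,  61.,  34.,  53.]), array([ 618.66369161, -157.53018195,   27.7244567 ])), (0.27, array([533., 215., 101.,  45.]), array([ 476.71991595, -372.50342639,   15.42361713]))]
top 1944 (array([ 448.1, -140. ]), array([46.3, 23.1]), 65.2) 115.0 [ 451.8485627  -139.39325682  109.13579126]
fr 3720 (array([ 447.2, -140. ]), array([94.3, 64. ]), 64.8) 60.0 [ 458.79047957 -137.56988414   48.37008284]
```

View pics/w6.png

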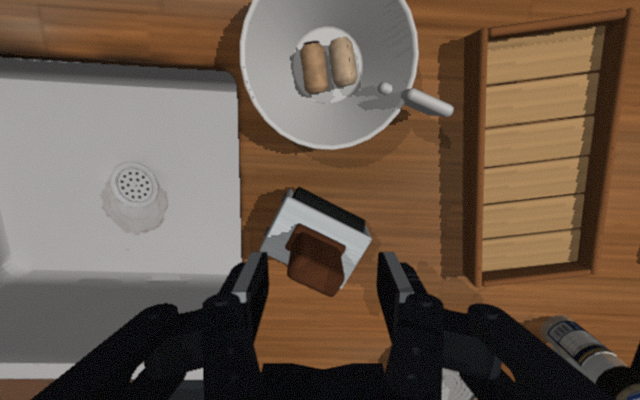

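```bash
python3 -c "
from h import *
plan([447.5,-140,170],[np.pi,0,1.134],12)"
```

```text
n 12 row [-0.161, -0.096, 0.094, 0.023, 0.001, -0.863]
```

```bash
python3 -m crank '[[[-0.16,-0.1,0.09,0.02,0,-0.87],[-0.16,-0.1,0.09,0.02,0,-0.87],[-0.16,-0.1,0.09,0.02,0,-0.87],[-0.16,-0.1,0.09,0.02,0,-0.87],[-0.16,-0.1,0.09,0.02,0,-0.87],[-0.16,-0.1,0.09,0.02,0,-0.87],[-0.16,-0.1,0.09,0.02,0,-0.87],[-0.16,-0.1,0.09,0.02,0,-0.87],[-0.16,-0.1,0.09,0.02,0,-0.87],[-0.16,-0.1,0.09,0.02,0,-0.87],[-0.16,-0.1,0.09,0.02,0,-0.87],[-0.16,-0.1,0.09,0.02,0,-0.87]]]'
python3 -m crank '[[[0,0,0,0,0,0]]]'
python3 - <<'E'
from h import *
W=cloud(shot('scene'));bowl([W])
X,Y,Z=W[...,0],W[...,1],W[...,2]
m=(X>340)&(X<540)&(Y>-240)&(Y<-40)
for P in clusters(W,m&(Z>40)&(Z<60)): print('fr',len(P),rect(P),np.round(P[:,2].max()),P.mean(0))
plan([447.5,-140,130],[np.pi,0,1.134])
E
```

```text
clock: 14.72
eef_pos: [467.8, -139.5, 171.1]
tool_rot: [3.118, -0.005, 1.201]
force: [-0.3, -0.3, -0.2]
width: 51.5
clock: 14.8
eef_pos: [468.1, -140.2, 170.6]
tool_rot: [3.118, -0.005, 1.203]
force: [0.8, 0.4, 0.5]
width: 51.5
bowl 727 190 [ 614.  -145.7] handle n 89 [ 581.9 -230.1   63.8] ang -110.8 (array([ 584.9, -228.3]), array([41.2, 12.3]), 71.8)
fr 561 (array([ 446.5, -141. ]), array([96. , 65.4]), 64.9) 60.0 [ 435.57255695 -149.87658514   48.00022683]
n 2 row [-0.14, -0.344, 0.675, 0.116, -0.03, 0.311]
```

```bash
python3 -m crank '[[[-0.2,-0.5,0.5,0.2,0,0.3],[-0.15,-0.35,0.5,0.1,0,0.3],[0,0,0.1,0,0,0],[0,0,0,0,0,0]]]'
python3 -c "
from h import *
plan([447.5,-140.3,71],[np.pi,0,1.134])"
```

```text
clock: 15.18
eef_pos: [448.6, -140.0, 137.6]
tool_rot: [3.141, -0.009, 1.125]
force: [-0.1, 0.0, 0.7]
width: 51.2
n 3 row [-0.013, -0.01, 0.74, 0.002, -0.029, -0.029]
```

```bash
python3 -m crank '[[[0,0,0.7,0,-0.05,0],[0,0,0.7,0,-0.05,0],[0,0,0.5,0,0,0],[0,0,0,0,0,0],[0,0,0,0,0,0]]]'
python3 -c "
from h import *
plan([447.5,-140.3,71],[np.pi,0,1.134])"
```

```text
clock: 15.6
eef_pos: [459.1, -139.7, 82.2]
tool_rot: [3.127, -0.002, 1.125]
force: [0.4, -0.4, 0.6]
width: 51.2
n 1 row [-0.187, -0.344, 0.367, 0.136, -0.017, -0.09]
```

```bash
python3 -m crank '[[[-0.2,-0.4,0.3,0.2,0,0],[0,-0.1,0.1,0.1,0,0],[0,0,0,0,0,0]]]'
python3 -c "
from h import *
plan([447.5,-140.3,71],[np.pi,0,1.134])"
```

```text
clock: 15.85
eef_pos: [444.7, -138.6, 71.5]
tool_rot: [-3.127, -0.003, 1.125]
force: [-0.5, 0.6, -0.3]
width: 51.0
n 1 row [-0.011, 0.108, 0.015, -0.141, -0.03, -0.085]
```

```bash
python3 -m crank '[[[0,0.1,0.02,-0.14,-0.03,0],[0,0,0,0,0,0]]]'
python3 -m crank '[[[0,0,0,0,0,0],[0,0,0,0,0,0],[0,0,0,0,0,0],[0,0,0,0,0,0],[0,0,0,0,0,0],[0,0,0,0,0,0]]]' 1
python3 -m crank '[[[0,0,-0.5,0,0,0],[0,0,-0.7,0,0,0],[0,0,-0.8,0,0,0],[0,0,0,0,0,0],[0,0,0,0,0,0]]]'
python3 -c "
from h import *
plan([534,-360,140],[np.pi,0,1.735])"
```

```text
clock: 16.02
eef_pos: [447.9, -140.5, 71.5]
tool_rot: [3.139, -0.0, 1.124]
force: [-0.7, -0.0, -1.0]
width: 51.2
clock: 16.52
eef_pos: [448.4, -140.8, 72.4]
tool_rot: [3.137, -0.0, 1.124]
force: [-0.5, -0.2, 0.1]
width: 22.9
clock: 16.93
eef_pos: [445.0, -139.7, 131.7]
tool_rot: [-3.137, 0.001, 1.124]
force: [-0.2, -0.1, -5.6]
width: 23.2
n 6 row [-1.124, 0.73, -0.047, -0.007, -0.0, -0.972]
```

```bash
python3 -c "
from h import *
plan([533.7,-359.7,135],[np.pi,0,1.735],8)"
```

```text
n 8 row [-0.849, 0.535, -0.015, -0.006, -0.0, -0.729]
```

```bash
python3 -m crank '[[[-0.85,0.53,-0.02,0,0,-0.73],[-0.85,0.53,-0.02,0,0,-0.73],[-0.85,0.53,-0.02,0,0,-0.73],[-0.85,0.53,-0.02,0,0,-0.73],[-0.85,0.53,-0.02,0,0,-0.73],[-0.85,0.53,-0.02,0,0,-0.73],[-0.85,0.53,-0.02,0,0,-0.73],[-0.85,0.53,-0.02,0,0,-0.73],[0,0,0,0,0,0],[0,0,0,0,0,0]]]'
python3 - <<'E'
from h import *
plan([533.7,-359.7,110],[np.pi,0,1.735])
p=shot('scene','sc3.png');W=cloud(p);X,Y,Z=W[...,0],W[...,1],W[...,2]
m=(X>440)&(X<640)&(Y>-480)&(Y<-250)
s=m&(Z>85)&(Z<130)
print(np.nanmedian(Z[s]))
for P in clusters(W,m&(Z>88)&(Z<150)): print('fr',len(P),rect(P),np.percentile(P[:,2],[5,50,95]),P.mean(0))
cv2.imwrite('pics/sc3c.png',cv2.resize(p['color'][150:310,220:440,::-1],(770,560),interpolation=3))
E
```

```text
clock: 17.77
eef_pos: [529.0, -362.3, 116.2]
tool_rot: [-3.117, -0.019, 1.771]
force: [-0.9, 0.9, -4.8]
width: 23.5
n 1 row [0.051, 0.177, 0.204, -0.235, -0.175, 0.35]
92.21815004651485
fr 954 (array([ 525.7, -361.1]), array([93.6, 65.3]), -78.5) [ 89.19222128  93.84506299 142.69099441] [ 517.08301711 -366.38922741  104.9783455 ]
```

View pics/sc3c.png

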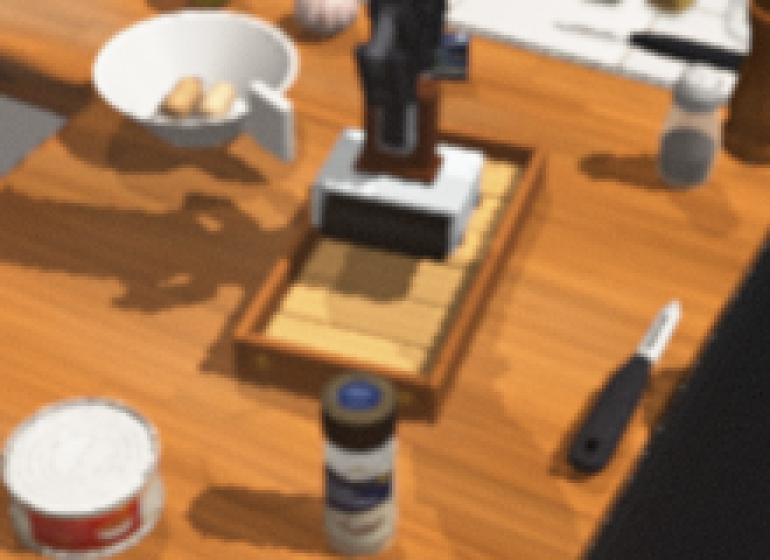

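```bash
python3 -m crank '[[[0.05,0.2,0.1,-0.25,-0.2,0.4],[0.03,0.05,0.1,-0.05,-0.05,0.1],[0,0,0,0,0,0]]]'
python3 -c "
from h import *
plan([533.7,-359.7,95],[np.pi,0,1.735])"
```

```text
clock: 18.07
eef_pos: [532.7, -356.5, 105.8]
tool_rot: [3.139, 0.005, 1.717]
force: [0.0, -0.4, -5.1]
width: 23.6
n 1 row [-0.108, 0.016, 0.36, 0.02, 0.048, -0.171]
```

```bash
python3 -m crank '[[[-0.1,0,0.25,0,0.05,-0.15],[0,0,0.1,0,0,0],[0,0,0,0,0,0]]]'
python3 -c "
from h import *
plan([533.7,-359.7,90],[np.pi,0,1.735])"
```

```text
clock: 18.32
eef_pos: [532.1, -357.4, 93.8]
tool_rot: [-3.14, -0.003, 1.739]
force: [1.2, 1.0, -4.2]
width: 23.1
n 1 row [-0.086, 0.038, 0.125, -0.012, -0.028, 0.039]
```

```bash
python3 -m crank '[[[-0.08,0,0.15,0,0,0],[-0.03,0,0.1,0,0,0]]]'; python3 -m crank '[[[0,0,0.1,0,0,0],[0,0,0.1,0,0,0]]]'; python3 -m crank '[[[0,0,0.15,0,0,0]]]'
```

```text
clock: 18.48
eef_pos: [533.2, -360.0, 86.6]
tool_rot: [-3.141, -0.004, 1.74]
force: [-2.0, 2.8, 5.4]
width: 23.4
clock: 18.65
eef_pos: [536.3, -359.4, 84.2]
tool_rot: [3.137, -0.002, 1.74]
force: [-1.3, 4.5, 26.3]
width: 23.3
clock: 18.73
eef_pos: [539.6, -358.9, 84.2]
tool_rot: [3.132, -0.0, 1.74]
force: [-4.0, 6.5, 31.9]
width: 23.5
```

```bash
python3 -m crank '[[[0,0.2,0.03,0,0,0],[0,0.4,0.04,0,0,0],[0,0.4,0.04,0,0,0]]]'
python3 -c "
from h import *
c=np.array([533.7,-359.7]);s=st();th=np.radians(9.4);d=np.array(s['eef_pos'][:2])-c;print('tray',d@[np.cos(th),np.sin(th)],d@[-np.sin(th),np.cos(th)])"
```

```text
clock: 18.98
eef_pos: [568.9, -354.3, 85.3]
tool_rot: [3.132, 0.001, 1.739]
force: [-0.9, 1.8, -0.6]
width: 23.5
{'clock': 18.983, 'eef_pos': [568.895, -354.256, 85.332], 'tool_rot': [3.132, 0.001, 1.739], 'force': [-0.938, 1.847, -0.601], 'width': 23.473, 'qpos': [0.708, 0.841, -0.335, 1.575, 0.349, 0.777, 0.396]}
tray 35.611167811482126 -0.3771160141814516
```

```bash
cat >> h.py <<'E'
def tray():
    c=np.array([533.7,-359.7]);s=ctrl.read_state();th=np.radians(9.4);d=np.array(s['eef_pos'][:2])-c
    print('tray',np.round([d@[np.cos(th),np.sin(th)],d@[-np.sin(th),np.cos(th)]],1))
E
python3 -m crank '[[[0,0.3,0.09,0,0,0],[0,0.3,0.09,0,0,0]]]'; python3 -c "
from h import *
tray()"
```

```text
clock: 19.15
eef_pos: [589.9, -350.8, 84.4]
tool_rot: [3.128, 0.003, 1.739]
force: [-4.2, 4.0, 18.9]
width: 23.4
tray [56.9 -0.4]
```

```bash
python3 -m crank '[[[0,0.3,0.07,0.05,0,0],[0,0.25,0.07,0.05,0,0]]]'; python3 -m crank '[[[0,0.1,0.07,0.05,0,0]]]';python3 -c "
from h import *
tray()"
```

```text
clock: 19.32
eef_pos: [609.8, -347.2, 84.6]
tool_rot: [3.134, 0.005, 1.738]
force: [-1.8, 1.9, 7.2]
width: 23.1
clock: 19.4
eef_pos: [614.5, -346.3, 84.4]
tool_rot: [3.138, 0.005, 1.739]
force: [-9.6, 0.5, 19.7]
width: 23.3
tray [81.9  0. ]
```

```bash
python3 -m crank '[[[0,-0.2,0.07,0,0,0],[0,-0.4,0.08,0,0,0],[0,-0.4,0.08,0,0,0],[0,-0.4,0.08,0,0,0]]]'; python3 -m crank '[[[0,-0.4,0.08,0,0,0],[0,-0.4,0.08,0,0,0],[0,-0.4,0.08,0,0,0]]]';python3 -c "
from h import *
tray()"
```

```text
clock: 19.73
eef_pos: [588.5, -350.4, 84.8]
tool_rot: [3.113, 0.013, 1.742]
force: [0.7, 2.8, 11.9]
width: 23.3
clock: 19.98
eef_pos: [563.3, -354.7, 85.2]
tool_rot: [3.092, 0.019, 1.742]
force: [0.7, 3.1, 11.7]
width: 23.6
tray [30.   0.1]
```

```bash
python3 -m crank '[[[0,-0.4,0.08,0.25,0.1,0],[0,-0.4,0.08,0.25,0.1,0],[0,-0.4,0.08,0.2,0.05,0]]]'; python3 -c "
from h import *
tray()"
```

```text
clock: 20.23
eef_pos: [535.0, -360.8, 84.5]
tool_rot: [-3.132, -0.002, 1.742]
force: [0.5, 4.5, 12.4]
width: 23.5
tray [ 1.1 -1.3]
```

```bash
python3 -m crank '[[[0.02,-0.4,0.09,0.05,0,0],[0.02,-0.4,0.09,0.05,0,0],[0.02,-0.4,0.09,0.1,0.05,0]]]'; python3 -c "
from h import *
tray()"
```

```text
clock: 20.48
eef_pos: [511.8, -364.6, 84.4]
tool_rot: [-3.134, 0.002, 1.745]
force: [0.7, 3.5, 10.4]
width: 23.5
tray [-22.4  -1.2]
```

```bash
python3 -m crank '[[[0.02,-0.4,0.09,0.05,0,0],[0.02,-0.4,0.09,0.05,0,0],[0.02,-0.4,0.09,0.05,0,0]]]'; python3 -m crank '[[[0.02,-0.4,0.1,0.05,0,0],[0.02,-0.4,0.1,0.05,0,0]]]'; python3 -c "
from h import *
tray()"
```

```text
clock: 20.73
eef_pos: [487.4, -368.7, 84.3]
tool_rot: [-3.14, 0.01, 1.747]
force: [0.3, 2.8, 13.0]
width: 23.2
clock: 20.9
eef_pos: [472.8, -371.2, 84.3]
tool_rot: [3.137, 0.017, 1.748]
force: [0.9, 3.5, 17.7]
width: 23.5
tray [-62.   -1.4]
```

```bash
python3 -m crank '[[[0.02,-0.4,0.09,0.1,0.1,0],[0.02,-0.4,0.09,0.1,0.1,0]]]'; python3 -m crank '[[[0.0,-0.1,0.1,0.05,0.05,0]]]'; python3 -c "
from h import *
tray()"
```

```text
clock: 21.07
eef_pos: [456.3, -374.6, 84.3]
tool_rot: [-3.139, 0.003, 1.75]
force: [1.2, 3.5, 13.3]
width: 23.4
clock: 21.15
eef_pos: [455.6, -375.3, 84.2]
tool_rot: [-3.139, 0.0, 1.749]
force: [-2.0, 7.0, 20.7]
width: 23.2
tray [-79.6  -2.7]
```

```bash
python3 -m crank '[[[0,0,-0.3,0,0,0],[0,0,-0.7,0,0,0],[0,0,-1,0,0,0],[0,0,-1,0,0,0],[0,0,-0.5,0,0,0],[0,0,0,0,0,0]]]'
cat >> h.py <<'E'
def slats(W):
    c=np.array([533.7,-359.7]);th=np.radians(9.4)
    P=W.reshape(-1,3);P=P[~np.isnan(P[:,0])];d=P[:,:2]-c
    x=d@[np.cos(th),np.sin(th)];y=d@[-np.sin(th),np.cos(th)]
    for i in range(6):
        m=(abs(x-(-100+40*i))<13)&(abs(y)<45)&(P[:,2]<24)
        f=(abs(x-(-100+40*i))<13)&(abs(abs(y)-85)<14)&(P[:,2]<8)
        print(i,m.sum(),np.round(np.median(P[m,2]),1) if m.sum() else None,'table',f.sum(),np.round(np.median(P[f,2]),1) if f.sum() else None)
E
python3 - <<'E'
from h import *
for n in('side','scene','wrist'):
    print(n);slats(cloud(shot(n,n+'5.png')))
print('before');slats(np.load('w1.npy'))
st()
E
```

```text
clock: 21.65
eef_pos: [456.2, -377.6, 192.7]
tool_rot: [-3.139, 0.002, 1.748]
force: [0.6, -0.0, -5.2]
width: 23.5
side
0 87 14.6 table 62 2.2
1 134 14.5 table 57 2.4
2 126 14.6 table 53 2.3
3 121 14.4 table 52 2.8
4 115 14.6 table 45 2.7
5 108 14.7 table 51 2.2
scene
0 162 11.6 table 188 -0.5
1 315 11.5 table 163 -0.5
2 297 11.4 table 154 -0.6
3 177 11.3 table 129 -0.8
4 112 11.5 table 84 -0.6
5 101 11.1 table 70 -0.9
wrist
0 442 11.4 table 875 -0.5
1 394 11.5 table 845 -0.5
2 1400 11.4 table 990 -0.5
3 2334 11.4 table 1226 -0.6
4 2360 11.3 table 1261 -0.7
5 2363 11.3 table 1278 -0.7
before
0 899 15.9 table 647 -0.5
1 1107 15.2 table 699 -0.4
2 1312 15.1 table 763 -0.5
3 1423 16.0 table 823 -0.5
4 1482 15.0 table 902 -0.6
5 1338 15.4 table 867 -0.6
{'clock': 21.8, 'eef_pos': [453.815, -376.042, 188.568], 'tool_rot': [-3.134, -0.004, 1.748], 'force': [-1.181, 0.018, -4.407], 'width': 23.718, 'qpos': [0.895, 0.62, -0.401, 1.722, 0.305, 0.869, 0.538]}
```

```bash
python3 -c "
from h import *
plan([447.5,-142,125],[np.pi,0,1.2],9)"
```

```text
n 9 row [0.874, -0.08, 0.237, -0.009, -0.001, 0.582]
```

```bash
python3 -m crank '[[[0.87,-0.08,0.23,0,0,0.58],[0.87,-0.08,0.23,0,0,0.58],[0.87,-0.08,0.23,0,0,0.58],[0.87,-0.08,0.23,0,0,0.58],[0.87,-0.08,0.23,0,0,0.58],[0.87,-0.08,0.23,0,0,0.58],[0.87,-0.08,0.23,0,0,0.58],[0.87,-0.08,0.23,0,0,0.58],[0.7,0,0.2,0,0,0.4],[0,0,0,0,0,0],[0,0,0,0,0,0]]]'
python3 -c "
from h import *
W=cloud(shot('scene'));bowl([W])
plan([447.5,-142,80],[np.pi,0,1.2])"
```

```text
clock: 22.72
eef_pos: [436.7, -138.7, 107.7]
tool_rot: [-3.102, 0.004, 1.19]
force: [0.2, -0.2, -5.2]
width: 23.3
bowl 476 185 [ 613.9 -145.6] handle n 89 [ 582.  -229.6   63.8] ang -110.8 (array([ 584.1, -228.6]), array([40.7, 10.9]), 68.2)
n 1 row [0.023, 0.412, 0.907, -0.375, 0.023, -0.101]
```

```bash
python3 -m crank '[[[0,0.25,0.3,-0.3,0,-0.1],[0,0.1,0.3,-0.1,0,0],[0,0,0,0,0,0]]]'
python3 -c "
from h import *
plan([450,-142,73],[np.pi,0,1.18])"
```

```text
clock: 23.02
eef_pos: [445.7, -144.6, 87.6]
tool_rot: [3.139, 0.004, 1.199]
force: [-0.9, -0.2, -4.5]
width: 23.4
n 1 row [0.134, 0.101, 0.486, 0.028, 0.033, 0.183]
```

```bash
python3 -m crank '[[[0,0,0.25,0.03,0.03,0],[0,0,0.1,0,0,0],[0,0,0.05,0,0,0]]]'
```

```text
clock: 23.27
eef_pos: [444.8, -147.2, 74.6]
tool_rot: [-3.14, 0.001, 1.196]
force: [0.1, -0.6, -4.6]
width: 23.6
```

```bash
python3 -m crank '[[[0,0,0.08,0,0,0],[0,0,0.02,0,0,0]]]'; python3 -m crank '[[[0,0,0.04,0,0,0]]]'
```

```text
clock: 23.43
eef_pos: [445.8, -148.2, 72.3]
tool_rot: [3.141, 0.001, 1.194]
force: [-1.0, 1.1, 11.0]
width: 23.0
clock: 23.52
eef_pos: [446.9, -148.6, 72.3]
tool_rot: [3.139, 0.001, 1.194]
force: [-0.8, 1.2, 14.1]
width: 22.9
```

```bash
python3 -m crank '[[[0,0,0,0,0,0]]]'; python3 -m crank '[[[0,0,0,0,0,0],[0,0,0,0,0,0],[0,0,0,0,0,0],[0,0,0,0,0,0],[0,0,0,0,0,0]]]' -0.2
python3 -m crank '[[[0,0,-0.5,0,0,0],[0,0,-0.8,0,0,0],[0,0,-1,0,0,0],[0,0,-1,0,0,0],[0,0,0,0,0,0]]]'
python3 - <<'E'
from h import *
p=shot('scene','sc6.png');W=cloud(p);bowl([W])
X,Y,Z=W[...,0],W[...,1],W[...,2]
m=(X>340)&(X<540)&(Y>-240)&(Y<-40)
for P in clusters(W,m&(Z>40)&(Z<60)): print('fr',len(P),rect(P),np.round(P[:,2].max()),P.mean(0))
slats(W)
plan([540,-250,190],[np.pi,0,1.2])
E
```

```text
clock: 23.6
eef_pos: [447.7, -148.9, 72.9]
tool_rot: [3.137, 0.001, 1.194]
force: [0.3, -0.2, -4.4]
width: 23.6
clock: 24.02
eef_pos: [449.5, -149.7, 74.5]
tool_rot: [3.132, 0.0, 1.193]
force: [0.4, 0.1, 0.1]
width: 51.3
clock: 24.43
eef_pos: [447.1, -148.5, 175.2]
tool_rot: [3.139, 0.001, 1.194]
force: [1.2, -0.7, 0.2]
width: 51.5
bowl 738 188 [ 613.7 -143.5] handle n 87 [ 581.9 -230.    64. ] ang -110.2 (array([ 584.1, -228.8]), array([40. , 11.7]), 69.0)
fr 571 (array([ 447.1, -149.2]), array([96.1, 65. ]), 68.3) 60.0 [ 436.6236763  -159.40301128   47.88929637]
0 164 11.3 table 183 -0.7
1 323 11.4 table 162 -0.7
2 289 11.5 table 142 -0.5
3 265 11.4 table 141 -0.6
4 248 11.3 table 124 -0.6
5 228 11.5 table 118 -0.7
n 5 row [-0.402, 0.83, -0.111, 0.0, 0.002, -0.011]
```

```bash
python3 -c "
from h import *
plan([583,-232,130],[np.pi,0,1.213],6)"
```

```text
n 6 row [-0.159, 0.877, 0.241, 0.0, 0.002, -0.03]
```

```bash
python3 -m crank '[[[-0.16,0.88,0.24,0,0,-0.03],[-0.16,0.88,0.24,0,0,-0.03],[-0.16,0.88,0.24,0,0,-0.03],[-0.16,0.88,0.24,0,0,-0.03],[-0.16,0.88,0.24,0,0,-0.03],[-0.16,0.88,0.24,0,0,-0.03],[0,0,0,0,0,0],[0,0,0,0,0,0]]]'
python3 - <<'E'
from h import *
p=shot('wrist','w7.png');W=cloud(p);bowl([W])
print([ (r['conf'],np.round(r['extent']),W[int(r['extent'][1]),int(r['extent'][0])]) for r in ctrl.search_frame('plug1',p)])
plan([583,-232,70],[np.pi,0,1.213])
E
```

```text
clock: 25.15
eef_pos: [582.1, -234.2, 118.4]
tool_rot: [-3.129, 0.004, 1.216]
force: [-0.6, 0.8, 0.4]
width: 51.4
bowl 15359 4269 [ 618.1 -140.5] handle n 1022 [ 586.5 -225.2   68. ] ang -110.4 (array([ 585.7, -227. ]), array([40.8,  9.7]), 69.8)
[(0.91, array([313.,  53.,  63.,  62.]), array([ 611.43396822, -133.28269604,   27.75772315])), (0.81, array([336.,  88.,  66.,  55.]), array([ 617.60293098, -158.24733774,   28.23547639]))]
n 2 row [0.04, 0.022, 0.818, -0.062, 0.019, 0.015]
```

View pics/w7.png

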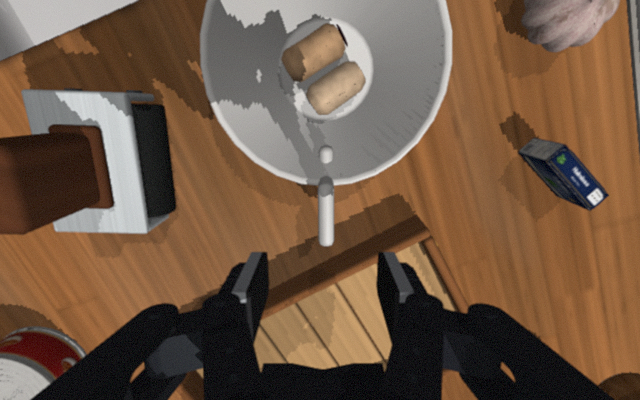

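```bash
python3 -m crank '[[[0.1,0.03,0.6,-0.06,0,0],[0.05,0,0.7,0,0,0],[0,0,0.7,0,0,0],[0,0,0.3,0,0,0],[0,0,0,0,0,0]]]'
python3 -c "
from h import *
plan([584,-231.5,28],[np.pi,0,1.213])"
```

```text
clock: 25.67
eef_pos: [580.3, -227.0, 50.1]
tool_rot: [-3.135, 0.004, 1.218]
force: [-0.8, 0.3, -0.3]
width: 51.2
n 1 row [-0.094, 0.173, 0.735, -0.063, 0.037, 0.052]
```

```bash
python3 -m crank '[[[-0.12,0.15,0.4,0,0,0],[-0.05,0.05,0.3,0,0,0],[0,0,0,0,0,0]]]'
python3 -c "
from h import *
plan([584,-231.5,28],[np.pi,0,1.213])"
```

```text
clock: 25.92
eef_pos: [584.4, -234.0, 29.6]
tool_rot: [-3.137, 0.004, 1.219]
force: [0.3, 0.1, -0.7]
width: 51.2
n 1 row [0.074, -0.042, 0.052, -0.047, 0.037, 0.061]
```

```bash
python3 -m crank '[[[0,0,0,0,0,0],[0,0,0,0,0,0],[0,0,0,0,0,0],[0,0,0,0,0,0],[0,0,0,0,0,0],[0,0,0,0,0,0],[0,0,0,0,0,0]]]' 1
python3 -m crank '[[[0,0,-0.2,0,0,0],[0,0,-0.3,0,0,0],[0,0,-0.4,0,0,0],[0,0,0,0,0,0],[0,0,0,0,0,0]]]'
```

```text
clock: 26.5
eef_pos: [585.0, -235.2, 31.0]
tool_rot: [-3.139, 0.005, 1.219]
force: [0.8, 0.0, -2.4]
width: 9.2
clock: 26.92
eef_pos: [584.6, -235.1, 60.8]
tool_rot: [-3.138, 0.005, 1.219]
force: [-1.0, -0.5, -3.6]
width: 9.4
```

```bash
python3 -m crank '[[[0,0,-0.4,0,0,0],[0,0,-0.6,0,0,0],[0,0,-0.6,0,0,0],[0,0,-0.6,0,0,0],[0,0,-0.6,0,0,0],[0,0,-0.6,0,0,0],[0,0,-0.5,0,0,0],[0,0,-0.3,0,0,0],[0,0,0,0,0,0]]]'
python3 -c "
from h import *
plan([411,-451,205],[np.pi,0,0.61],12)"
```

```text
clock: 27.67
eef_pos: [584.2, -234.1, 198.1]
tool_rot: [-3.138, 0.005, 1.22]
force: [-0.1, -0.1, -2.8]
width: 9.4
n 12 row [-0.782, -0.034, -0.017, -0.002, 0.005, 0.485]
```

```bash
python3 -m crank '[[[-0.4,-0.02,-0.02,0,0,0.25],[-0.75,-0.03,-0.02,0,0,0.48],[-0.78,-0.03,-0.02,0,0,0.48],[-0.78,-0.03,-0.02,0,0,0.48],[-0.78,-0.03,-0.02,0,0,0.48],[-0.78,-0.03,-0.02,0,0,0.48],[-0.78,-0.03,-0.02,0,0,0.48],[-0.78,-0.03,-0.02,0,0,0.48],[-0.78,-0.03,-0.02,0,0,0.48],[-0.78,-0.03,-0.02,0,0,0.48],[-0.6,-0.03,-0.02,0,0,0.48],[-0.3,0,0,0,0,0.3]]]'
python3 -m crank '[[[0,0,0,0,0,0],[0,0,0,0,0,0]]]'
python3 - <<'E'
from h import *
plan([411,-451,195],[np.pi,0,0.61]);st()
p=shot('side','sd7.png')
cv2.imwrite('pics/sd7c.png',cv2.resize(p['color'][120:290,220:460,::-1],(790,560),interpolation=3))
E
```

```text
clock: 28.67
eef_pos: [418.2, -440.4, 194.8]
tool_rot: [-3.123, 0.016, 0.62]
force: [0.3, -1.0, -3.3]
width: 8.8
clock: 28.83
eef_pos: [414.6, -442.3, 193.8]
tool_rot: [-3.121, 0.018, 0.613]
force: [1.0, 0.7, -2.6]
width: 9.3
n 1 row [-0.267, 0.168, -0.04, -0.198, 0.172, 0.031]
{'clock': 28.833, 'eef_pos': [414.627, -442.252, 193.753], 'tool_rot': [-3.121, 0.018, 0.613], 'force': [0.996, 0.675, -2.625], 'width': 9.311, 'qpos': [0.804, 0.617, -0.065, 1.661, 0.065, 0.889, -0.249]}
```

View pics/sd7c.png

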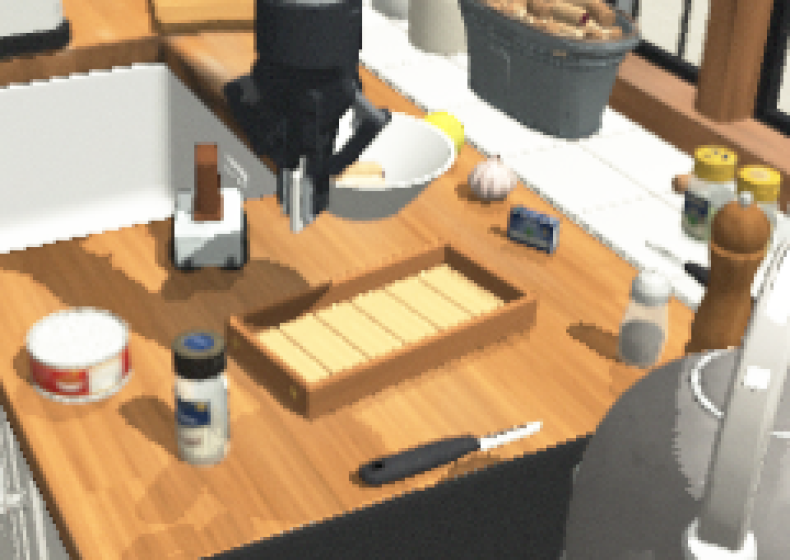

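```bash
python3 -m crank '[[[0,0,-0.1,0,-0.4,0],[0,0,0,0,-0.7,0],[0,0,0,0,-0.7,0],[0,0,0,0,-0.7,0],[0,0,0,0,-0.5,0]]]'
cat >> h.py <<'E'
def lip():
    s=ctrl.read_state();R=Ro.from_euler('xyz',s['tool_rot']).as_matrix();p=np.array(s['eef_pos'])
    L=p+R@[170,0,-19];z=-R[:,2];c=np.array([533.7,-359.7]);th=np.radians(9.4);d=L[:2]-c
    print('tilt',np.degrees(np.arccos(z[2])),'zb',z.round(2),'lip',L.round(),'traylip',np.round([d@[np.cos(th),np.sin(th)],d@[-np.sin(th),np.cos(th)]]),'q',np.round(s['qpos'],2),'tcp',np.round(p))
E
python3 -c "
from h import *
lip()"
```

```text
clock: 29.3
eef_pos: [418.9, -439.2, 197.4]
tool_rot: [-3.122, 0.338, 0.624]
force: [0.2, 0.6, -2.7]
width: 9.2
tilt 19.393286770341504 zb [0.28 0.18 0.94] lip [ 554. -342.  159.] traylip [23. 14.] q [ 0.52  0.67  0.11  1.6   0.29  1.02 -0.51] tcp [ 419. -439.  197.]
```

```bash
python3 -m crank '[[[0,0,-0.05,0,-0.7,0],[0,0,-0.05,0,-0.7,0],[0,0,-0.05,0,-0.7,0],[0,0,-0.05,0,-0.7,0],[0,0,-0.05,0,-0.6,0]]]'
python3 -c "
from h import *
lip()"
```

```text
clock: 29.72
eef_pos: [435.2, -426.3, 202.8]
tool_rot: [-3.12, 0.695, 0.652]
force: [0.2, 0.1, -3.5]
width: 9.1
tilt 39.86295815518921 zb [0.52 0.37 0.77] lip [ 549. -340.  108.] traylip [18. 17.] q [ 0.28  0.81  0.23  1.51  0.46  1.23 -0.7 ] tcp [ 435. -426.  203.]
```

```bash
python3 -m crank '[[[-0.4,0.13,0.3,0,0,0],[-0.4,0.13,0.3,0,0,0],[-0.4,0.13,0.3,0,0,0],[0,0,0,0,0,0]]]'
python3 -c "
from h import *
lip()"
```

```text
clock: 30.05
eef_pos: [417.7, -452.6, 197.6]
tool_rot: [-3.11, 0.684, 0.682]
force: [-0.8, -1.1, -2.9]
width: 9.3
tilt 39.250735222235846 zb [0.51 0.37 0.77] lip [ 530. -362.  105.] traylip [-4. -2.] q [ 0.32  0.8   0.23  1.54  0.49  1.17 -0.66] tcp [ 418. -453.  198.]
```

```bash
python3 -m crank '[[[-0.15,0,-0.3,0,-0.7,0],[-0.15,0,-0.3,0,-0.7,0],[-0.15,0,-0.3,0,-0.7,0]]]'
python3 -c "
from h import *
lip()"
```

```text
clock: 30.3
eef_pos: [418.5, -453.1, 231.0]
tool_rot: [-3.11, 0.907, 0.672]
force: [-0.3, -0.6, -3.9]
width: 9.2
tilt 51.976935823419005 zb [0.64 0.47 0.62] lip [ 513. -379.  109.] traylip [-24. -16.] q [ 0.22  0.87  0.31  1.47  0.57  1.34 -0.72] tcp [ 419. -453.  231.]
```

```bash
python3 -m crank '[[[0.0,0,-0.25,0,-0.7,0],[0.05,0,-0.25,0,-0.7,0],[0.05,0,-0.25,0,-0.7,0]]]'
python3 - <<'E'
from h import *
lip();p=shot('scene');W=cloud(p)
print([ (r['conf'],np.round(r['extent']),W[int(r['extent'][1]),int(r['extent'][0])].round()) for r in ctrl.search_frame('plug1',p)])
E
```

```text
clock: 30.55
eef_pos: [434.7, -442.9, 245.0]
tool_rot: [-3.113, 1.127, 0.667]
force: [-0.1, -0.9, -2.7]
width: 9.4
tilt 64.59824106872507 zb [0.73 0.54 0.43] lip [ 506. -388.  100.] traylip [-32. -23.] q [ 0.13  0.99  0.36  1.38  0.63  1.49 -0.76] tcp [ 435. -443.  245.]
[]
```

```bash
python3 -m crank '[[[0.4,-0.15,0.1,0,-0.1,0],[0.4,-0.1,-0.1,0,-0.5,0],[0.2,0,-0.2,0,-0.7,0]]]'
python3 - <<'E'
from h import *
lip();p=shot('scene','sc8.png');W=cloud(p)
print([ (r['conf'],np.round(r['extent']),W[int(r['extent'][1]),int(r['extent'][0])].round()) for r in ctrl.search_frame('plug1',p)])
cv2.imwrite('pics/sc8c.png',cv2.resize(p['color'][130:310,220:460,::-1],(780,585),interpolation=3))
E
```

```text
clock: 30.9
eef_pos: [442.8, -427.5, 219.8]
tool_rot: [-3.117, 1.254, 0.661]
force: [0.6, 0.2, -2.6]
width: 9.4
tilt 71.83359994747103 zb [0.77 0.56 0.31] lip [ 499. -384.   64.] traylip [-38. -19.] q [ 0.09  1.1   0.39  1.35  0.64  1.56 -0.82] tcp [ 443. -427.  220.]
[(0.55, array([320., 247.,  45.,  18.]), array([ 449., -370.,   12.]))]
```

View pics/sc8c.png

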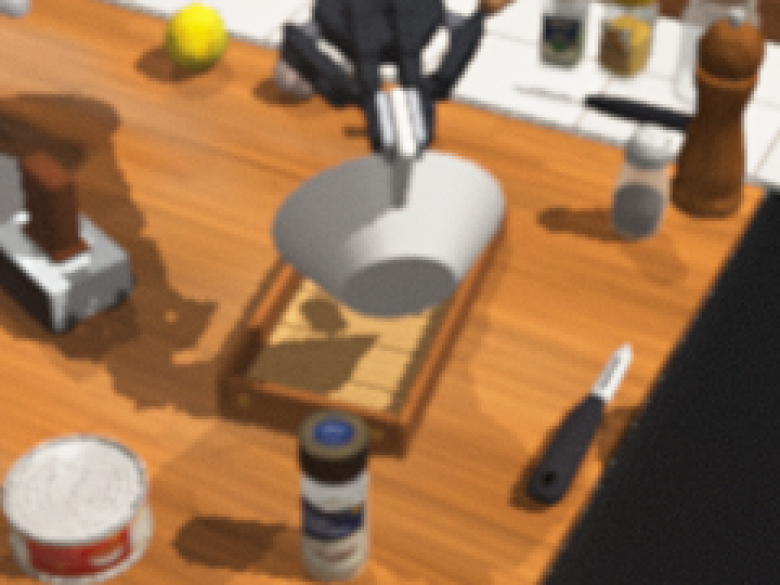

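```bash
python3 -m crank '[[[0,0,-0.35,0,-0.7,0],[0,0,-0.35,0,-0.7,0],[0,0,-0.3,0,-0.6,0],[0,0,0,0,0,0],[0,0,0,0,0,0],[0,0,0,0,0,0]]]'
python3 - <<'E'
from h import *
lip()
for n in ('wrist','side'):
  p=shot(n,n+'9.png');W=cloud(p)
  print([ (r['conf'],np.round(r['extent']),W[int(r['extent'][1]),int(r['extent'][0])].round()) for r in ctrl.search_frame('plug1',p)])
E
```

```text
clock: 31.5
eef_pos: [462.3, -413.9, 226.9]
tool_rot: [-3.066, 1.451, 0.706]
force: [1.0, -0.4, -3.5]
width: 9.1
tilt 83.1775185360769 zb [0.8  0.58 0.12] lip [ 493. -390.   60.] traylip [-45. -23.] q [ 0.04  1.22  0.43  1.24  0.68  1.71 -0.8 ] tcp [ 462. -414.  227.]
[]
[(0.62, array([333., 220.,  13.,  10.]), array([ 509., -381.,   29.]))]
```

View pics/wrist9.png

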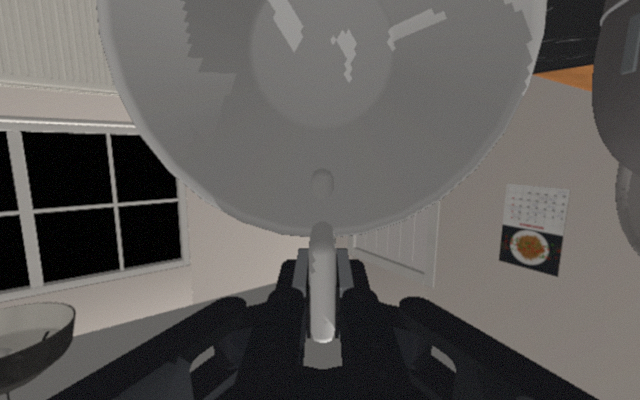

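```bash
python3 -m crank '[[[-0.3,0,-0.03,0,0,0],[-0.5,0,-0.05,0,0,0],[-0.6,0,-0.06,0,0,0],[-0.6,0,-0.06,0,0,0],[-0.5,0,0,0,0,0],[0,0,0,0,0,0]]]'
python3 - <<'E'
from h import *
lip()
for n in ('scene','side'):
  p=shot(n,n+'10.png');W=cloud(p)
  print([ (r['conf'],np.round(r['extent']),W[int(r['extent'][1]),int(r['extent'][0])].round()) for r in ctrl.search_frame('plug1',p)])
  X,Y,Z=W[...,0],W[...,1],W[...,2]
  m=(X>410)&(X<660)&(Y>-450)&(Y<-280)&(Z>18)&(Z<45)
  for P in clusters(W,m,8): print(len(P),rect(P),P.mean(0).round())
a=cv2.imread('pics/scene10.png')[130:310,220:460];b=cv2.imread('pics/side10.png')[130:310,220:460]
cv2.imwrite('pics/c10.png',cv2.resize(np.hstack([a,b]),(800,300),interpolation=3))
E
```

```text
clock: 32.2
eef_pos: [459.0, -417.6, 314.5]
tool_rot: [-3.112, 1.451, 0.657]
force: [0.7, -0.8, -2.3]
width: 9.3
tilt 83.16248299811251 zb [0.8  0.58 0.12] lip [ 490. -394.  148.] traylip [-48. -27.] q [ 0.04  1.1   0.46  1.26  0.73  1.76 -0.72] tcp [ 459. -418.  314.]
[(0.73, array([333., 225.,  22.,  10.]), array([ 505., -372.,   34.])), (0.64, array([322., 214.,  17.,  12.]), array([ 532., -326.,   29.]))]
491 (array([ 520.9, -320.3]), array([216.9,  51.7]), 9.4) [ 515. -309.   29.]
71 (array([ 655.8, -360.4]), array([44.4,  7.6]), -83.8) [ 656. -364.   26.]
515 (array([ 531.1, -414.9]), array([251.3,  82.2]), -5.9) [ 499. -420.   30.]
182 (array([ 510.2, -371.6]), array([43.6, 21.8]), -56.6) [ 507. -373.   29.]
[(0.55, array([332., 210.,  12.,  15.]), array([ 530., -333.,   34.])), (0.53, array([334., 221.,  12.,  15.]), array([ 510., -384.,   27.]))]
1232 (array([ 533.5, -360. ]), array([256.3, 138.2]), 8.1) [ 532. -366.   30.]
```

View pics/c10.png

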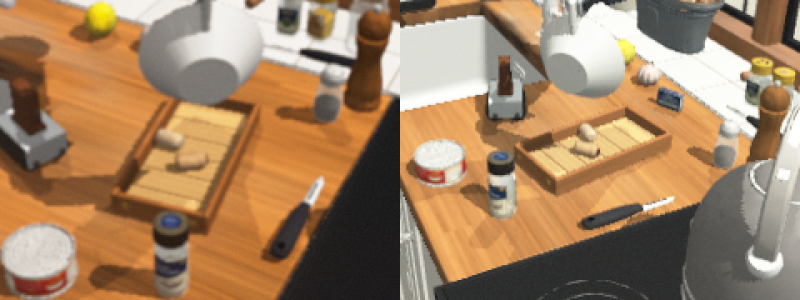

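```bash
python3 -m crank '[[[0,0,0,0,0.6,0],[0,0,0,0,1,0],[0,0,0,0,1,0],[0,0,0,0,1,0],[0,0,0,0,1,0],[0,0,0,0,1,0],[0,0,0,0,1,0],[0,0,0,0,1,0],[0,0,0,0,1,0],[0,0,0,0,1,0],[0,0,0,0,1,0],[0,0,0,0,1,0]]]'
python3 -c "
from h import *
lip();plan([584,-235,220],[np.pi,0,1.22],12)"
```

```text
clock: 33.4
eef_pos: [461.9, -403.8, 286.2]
tool_rot: [-3.093, 0.204, 0.656]
force: [-0.1, -0.5, -2.4]
width: 9.4
tilt 12.020590752720919 zb [0.19 0.09 0.98] lip [ 597. -301.  270.] traylip [73. 48.] q [ 0.51  0.58  0.11  1.47  0.13  1.21 -0.37] tcp [ 462. -404.  286.]
n 12 row [0.603, -0.012, 0.12, -0.083, 0.147, -0.451]
```

```bash
python3 -m crank '[[[0.4,0,0.1,-0.08,0.15,-0.3],[0.6,0,0.12,-0.08,0.15,-0.45],[0.6,0,0.12,-0.08,0.15,-0.45],[0.6,0,0.12,-0.08,0.15,-0.45],[0.6,0,0.12,-0.08,0.15,-0.45],[0.6,0,0.12,-0.08,0.15,-0.45],[0.6,0,0.12,-0.08,0.15,-0.45],[0.6,0,0.12,-0.08,0.15,-0.45],[0.6,0,0.12,-0.08,0.15,-0.45],[0.6,0,0.12,-0.08,0.15,-0.45],[0.6,0,0.12,-0.08,0.15,-0.45],[0.3,0,0,0,0,-0.2]]]'
python3 -m crank '[[[0,0,0,0,0,0],[0,0,0,0,0,0]]]'
python3 -c "
from h import *
lip();plan([584,-235,70],[np.pi,0,1.22])"
```

```text
clock: 34.4
eef_pos: [576.8, -239.9, 211.6]
tool_rot: [-3.115, 0.007, 1.218]
force: [-0.3, 0.1, -2.4]
width: 9.0
clock: 34.57
eef_pos: [578.5, -234.2, 210.3]
tool_rot: [-3.113, 0.005, 1.227]
force: [-0.1, -0.2, -2.5]
width: 9.3
tilt 1.6614724276876391 zb [ 0.03 -0.01  1.  ] lip [636. -74. 229.] traylip [148. 265.] q [ 0.42  0.63 -0.14  1.59  0.1   0.96 -0.1 ] tcp [ 578. -234.  210.]
n 5 row [0.01, 0.052, 0.935, -0.055, 0.009, 0.014]
```

```bash
python3 -m crank '[[[0,0.08,0.6,-0.1,0,0],[0,0.05,0.8,-0.1,0,0],[0,0,0.8,-0.05,0,0],[0,0,0.8,0,0,0],[0,0,0.8,0,0,0],[0,0,0.5,0,0,0],[0,0,0,0,0,0]]]'
python3 - <<'E'
from h import *
lip();plan([584,-235,33],[np.pi,0,1.22])
p=shot('scene','sc11.png');W=cloud(p);P=W.reshape(-1,3);P=P[~np.isnan(P[:,0])]
s=ctrl.read_state();d=np.linalg.norm(P[:,:2]-[617,-144],axis=1);h0=s['eef_pos'][2]-31
r=P[(abs(d-73)<6)&(P[:,2]>h0+30)&(P[:,2]<h0+62)]
print('rim',np.percentile(r[:,2],[50,90,98])-h0);
r=r[r[:,2]>h0+44];A=np.c_[r[:,:2]-[617,-144],np.ones(len(r))];print(np.linalg.lstsq(A,r[:,2]-h0,rcond=None)[0])
E
```

```text
clock: 35.15
eef_pos: [583.8, -243.5, 79.7]
tool_rot: [3.134, 0.014, 1.223]
force: [0.1, -0.3, -3.1]
width: 9.5
tilt 0.8993785260482008 zb [-0.    0.02  1.  ] lip [642. -83.  96.] traylip [152. 255.] q [ 0.41  0.79 -0.11  1.7   0.14  0.66 -0.13] tcp [ 584. -244.   80.]
n 2 row [0.143, -0.05, 0.777, 0.038, 0.065, 0.013]
rim [43.02340782 47.15318413 48.27554961]
[-9.83323753e-03  3.07661234e-03  4.57097476e+01]
```

```bash
python3 -m crank '[[[0.15,0,0.5,0.03,0.07,0],[0.15,0,0.5,0,0.05,0],[0.05,0,0.2,0,0,0],[0,0,0,0,0,0]]]'; python3 -c "
from h import *
plan([584,-235,33],[np.pi,0,1.22])"
```

```text
clock: 35.53
eef_pos: [591.8, -238.7, 49.3]
tool_rot: [3.126, 0.004, 1.219]
force: [0.2, -0.1, -1.5]
width: 9.6
n 1 row [0.027, -0.294, 0.538, 0.145, 0.037, -0.009]
```

```bash
python3 -m crank '[[[0,-0.2,0.3,0.14,0.03,0],[0,0,0.1,0,0,0],[0,0,0,0,0,0]]]';python3 -m crank '[[[0,0,0.08,0,0,0],[0,0,0.05,0,0,0]]]'
```

```text
clock: 35.78
eef_pos: [587.8, -238.3, 39.7]
tool_rot: [3.137, 0.002, 1.218]
force: [0.1, 0.0, -2.2]
width: 9.4
clock: 35.95
eef_pos: [588.3, -239.0, 36.7]
tool_rot: [3.135, 0.002, 1.218]
force: [0.3, 0.4, -1.9]
width: 9.3
```

```bash
python3 -m crank '[[[0,0,0.1,0,0,0],[0,0,0.05,0,0,0]]]';python3 -m crank '[[[0,0,0.06,0,0,0],[0,0,0.04,0,0,0]]]'
```

```text
clock: 36.12
eef_pos: [588.8, -239.4, 32.6]
tool_rot: [3.134, 0.002, 1.218]
force: [-0.1, -0.1, -1.9]
width: 9.3
clock: 36.28
eef_pos: [589.2, -239.9, 30.2]
tool_rot: [3.133, 0.003, 1.217]
force: [-3.0, -1.3, 11.6]
width: 9.6
```

Contact with the worktop; release and retreat.

```bash
python3 -m crank '[[[0,0,0,0,0,0],[0,0,0,0,0,0]]]'; python3 -m crank '[[[0,0,0,0,0,0],[0,0,0,0,0,0],[0,0,0,0,0,0],[0,0,0,0,0,0],[0,0,0,0,0,0]]]' -0.3
python3 -m crank '[[[0,0,-0.4,0,0,0],[0,0,-0.7,0,0,0],[0,0,-1,0,0,0],[0,0,-1,0,0,0],[0,0,-1,0,0,0],[0,0,-1,0,0,0],[-1,-0.3,0,0,0,0],[-1,-0.3,0,0,0,0],[0,0,0,0,0,0],[0,0,0,0,0,0]]]'
python3 - <<'E'
from h import *
for n in ('wrist','scene'):
    p=shot(n,n+'12.png');W=cloud(p);print(n);bowl([W])
    print([ (round(r['conf'],2),np.round(r['extent']),W[int(r['extent'][1]),int(r['extent'][0])].round()) for r in ctrl.search_frame('plug1',p)])
    slats(W)
    X,Y,Z=W[...,0],W[...,1],W[...,2]
    m=(X>340)&(X<540)&(Y>-240)&(Y<-40)
    for P in clusters(W,m&(Z>40)&(Z<60),100): print('fr',len(P),rect(P),P[:,2].max())
    for q in ['lemon','garlic','match_box','tuna_tin','peeler','jar_side']:
        for r in ctrl.search_frame(q,p)[:1]: print(q,round(r['conf'],2),np.round(r['extent']))
a=cv2.imread('pics/scene12.png')[110:330,180:460]
cv2.imwrite('pics/c12.png',cv2.resize(a,(764,600),interpolation=3))
E
```

```text
clock: 36.45
eef_pos: [589.1, -239.5, 30.9]
tool_rot: [3.134, 0.002, 1.218]
force: [0.7, 0.5, -1.9]
width: 9.0
clock: 36.87
eef_pos: [590.8, -239.6, 31.5]
tool_rot: [3.13, 0.001, 1.217]
force: [0.0, 0.4, -0.0]
width: 55.4
clock: 37.7
eef_pos: [552.8, -288.7, 200.3]
tool_rot: [3.123, 0.001, 1.222]
force: [-0.2, 0.7, 0.5]
width: 55.6
wrist
bowl 6361 1220 [ 528.7 -187.4] handle n 2007 [ 519.9 -167.7   64. ] ang 114.1 (array([ 526.2, -170.8]), array([185.7,  53.3]), -16.0)
[(0.83, array([312., 262.,  40.,  32.]), array([ 517., -364.,   32.])), (0.82, array([320., 216.,  34.,  41.]), array([ 542., -318.,   35.]))]
0 617 11.6 table 755 -0.2
1 1636 11.7 table 796 -0.4
2 1165 11.6 table 822 -0.4
3 1424 11.6 table 800 -0.4
4 1880 11.5 table 681 -0.5
5 2005 11.5 table 953 -0.5
fr 6642 (array([ 448.5, -148.6]), array([94.8, 65.1]), 68.7) 59.9678757740609
lemon 0.7 [409. 201.  70. 107.]
match_box 0.77 [516.  89.  67.  57.]
tuna_tin 0.9 [ 72. 279. 110.  92.]
peeler 0.78 [377. 355.  30.  14.]
jar_side 0.82 [181. 385.  37.  30.]
scene
bowl 732 167 [ 639.5 -105.8] handle n 87 [ 610.1 -188.9   63.5] ang -109.5 (array([ 668.1, -125.8]), array([211.7,  22.6]), 47.9)
[(0.69, array([321., 214.,  18.,  11.]), array([ 533., -323.,   30.])), (0.54, array([336., 225.,  18.,   7.]), array([ 512., -374.,   33.])), (0.38, array([347., 200.,  51.,  20.]), array([ 634., -340.,   10.]))]
0 158 11.4 table 196 -0.5
1 323 11.4 table 162 -0.4
2 212 11.7 table 146 -0.5
3 192 11.5 table 133 -0.7
4 245 11.4 table 124 -0.5
5 226 11.3 table 118 -0.7
fr 570 (array([ 447.6, -149.5]), array([96.5, 65. ]), 67.7) 59.5779309595964
lemon 0.6 [280. 140.  25.  11.]
garlic 0.5 [314. 150.  19.  19.]
match_box 0.5 [345. 166.  19.  16.]
tuna_tin 0.72 [242. 286.  47.  43.]
peeler 0.93 [398. 261.  31.  49.]
jar_side 0.56 [322. 282.  23.  53.]
```

View pics/c12.png

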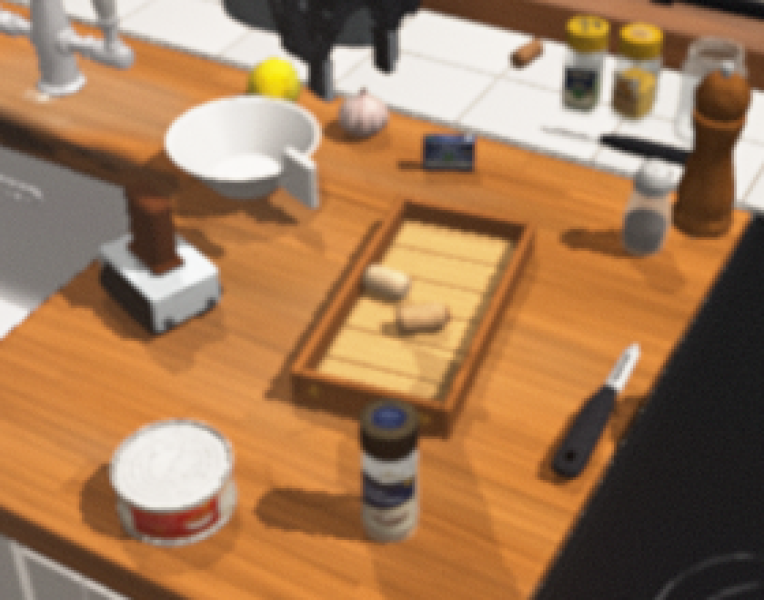

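```bash
python3 - <<'E'
from h import *
for n in ('scene','side'):
    p=shot(n);W=cloud(p);P=W.reshape(-1,3);P=P[~np.isnan(P[:,0])];c=np.array([639.5,-105.8])
    d=np.linalg.norm(P[:,:2]-c,axis=1)
    r=P[(abs(d-73.5)<3)&(P[:,2]>38)&(P[:,2]<62)]
    for _ in range(3):
        A=np.c_[r[:,:2]-c,np.ones(len(r))];x=np.linalg.lstsq(A,r[:,2],rcond=None)[0];r=r[abs(r[:,2]-A@x)<4]
    a=np.degrees(np.arctan2(*(r[:,:2]-c).T[::-1]))
    f=P[(d<25)&(P[:,2]<40)];A=np.c_[f[:,:2]-c,np.ones(len(f))];print(n,len(r),x.round(3),'az bins',np.histogram(a,8,(-180,180))[0],'floor',len(f),np.linalg.lstsq(A,f[:,2],rcond=None)[0].round(3))
    t=P[(d<230)&(abs(P[:,2])<6)]; 
# sink edge near the bowl
    for x0 in (600,620,640,660,680):
        s=P[(abs(P[:,0]-x0)<8)&(P[:,1]>-230)&(P[:,1]<60)&(abs(P[:,2])<5)];print(x0,s[:,1].max().round() if len(s) else None,end=' ')
    print()
st()
E
```

```text
scene 167 [-1.8000e-02 -1.3000e-02  4.8456e+01] az bins [10  9 13 28 42 35 20 10] floor 70 [-0.047 -0.036  5.121]
600 40.0 620 60.0 640 59.0 660 58.0 680 59.0 
side 78 [-2.0000e-03 -7.0000e-03  4.8682e+01] az bins [11  8  9 12 17  9  7  5] floor 3 [-0.211 -0.459 16.967]
600 51.0 620 55.0 640 60.0 660 57.0 680 -86.0 
{'clock': 38.6, 'eef_pos': [552.985, -287.959, 198.723], 'tool_rot': [3.125, 0.001, 1.224], 'force': [0.213, -0.256, -0.579], 'width': 55.296, 'qpos': [0.524, 0.619, -0.144, 1.645, 0.11, 0.869, -0.01]}
```

```bash
python3 -c "
from h import *
print(ctrl.finish_job())"
```

```text
the job is handed in; nothing more can be done
None
```

The job is finished and handed in, at about 39 s of the 210 s allowed. No verdict was reported.

**What I did:** I put the two corks that were present into the bowl and rolled the roller along the liner from the centre to +82 mm and back to −80 mm. The highest downward force I read at the wrist was about 32 N (roughly 37 N on the tray with the roller's weight). I then set the roller down near where it started, tipped the bowl to about 83° over the tray, and stood it back on the worktop.

**Last checks:**
- **Corks:** both lie in the tray, near (533, −323) and (512, −374).
- **Slats:** all six tops are about 12 mm above the table, so fully down.
- **Roller:** it stands on its wheels at about (448, −149).
- **Bowl:** it is upright, with a rim tilt of 0.02 rad or less, the rim about 48.5 mm up and the inside floor at 5 mm.
- **Bystanders:** all six show at nearly the same image positions as at the start.

**What disagreed or was not checked:**
- The bowl stood at about (640, −106), roughly 45 mm from where I released it. I think this was the announced knock, though I may have nudged it while retreating. It was still upright, so I left it.
- The bowl fit from the last wrist picture was wrong because the bowl was mostly out of view, so I relied on the scene and side cameras.
- I inferred the wheel turning from the distance rolled (about 4.4 rad net) and did not measure it.

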